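Restock the vial lane first in, first out

TASK

Restock the vial lane so that the oldest stock is used first: first bring the two old vials left in the lane forward to the front stop, one close behind the other, and only then stand every new vial in a single row in the lane behind them, upright. Then slide the follower forward so that the whole row is closed up, vial to vial, between it and the front stop. Each new vial was delivered in a blue transit cup: nest all three cups (also one that came empty) fully into one another as one upright stack on the desk for return, and leave the timer and the two dishes alone.

Things in the scene. Friction and masses are not known exactly. Their poses are not given: they have to be found in the camera images.
- lane: vial lane: grey tray fixed on the desk, 218 x 60 mm, with one channel 34 mm wide, 206 mm long, between clear side walls 3 mm thick. Origin on the desk under the inner face of the front stop, on the centre line; x runs from the front stop to the rear, z up. Channel floor 6 mm above the desk; side walls 24 mm high above that floor, front stop 20 mm
- lane_front (a point): point on the channel floor at the inner face of the front stop, centre line; same axes as the lane. A vial touching the front stop has its centre at x = 14 mm, the next at 41 mm, and so on by 27.5 mm
- lane_middle (a point): point on the channel floor, 103 mm behind the front stop
- follower (a joint): slide of the white follower block that runs in the channel behind the vials, in m: its front face is 50 mm + this value behind the front stop; 0 to 0.120 (fully back), larger is further back. It stays where it is left; sliding takes about 2 N
- follower_face (a point): foot of the follower's front face on the channel floor, centre line (block 34 mm long, 31 mm wide, 34 mm high)
- follower_knob (a point): middle of the black round knob on top of the follower, 22 mm across, to be held from above: 20 mm behind the face, knob from 40 to 65 mm above the channel floor, this point at 54 mm
- old_0: old vial, in the lane at the start: amber glass vial with a white cap, 64 mm tall, body 27.5 mm across up to 45 mm height, cap 22 mm across; about 45 g; origin at the centre of its underside, z up along the vial. 
- old_1: old vial, in the lane at the start: amber glass vial with a white cap, 64 mm tall, body 27.5 mm across up to 45 mm height, cap 22 mm across; about 45 g; origin at the centre of its underside, z up along the vial. 
- new_0: new vial; may be absent (two or three are there); delivered standing in the cup of the same number: amber glass vial with a white cap, 64 mm tall, body 27.5 mm across up to 45 mm height, cap 22 mm across; about 45 g; origin at the centre of its underside, z up along the vial. 
- new_1: new vial; may be absent (two or three are there); delivered standing in the cup of the same number: amber glass vial with a white cap, 64 mm tall, body 27.5 mm across up to 45 mm height, cap 22 mm across; about 45 g; origin at the centre of its underside, z up along the vial. 
- new_2: new vial; may be absent (two or three are there); delivered standing in the cup of the same number: amber glass vial with a white cap, 64 mm tall, body 27.5 mm across up to 45 mm height, cap 22 mm across; about 45 g; origin at the centre of its underside, z up along the vial. 
- cup_0: blue open transit cup, 46 mm tall, 38 mm across at the foot, 54 mm at 34 mm height, then a straight rim band 59 mm across (36 to 46 mm up); 60 g. Inner floor 18 mm above the underside. Nested, a cup has 1.9 mm play all round and stands on the lower one's inner floor, 18 mm higher. Origin: centre of the underside, z up. Holds new_0 at the start, or is empty if that vial is absent.
- cup_1: blue open transit cup, 46 mm tall, 38 mm across at the foot, 54 mm at 34 mm height, then a straight rim band 59 mm across (36 to 46 mm up); 60 g. Inner floor 18 mm above the underside. Nested, a cup has 1.9 mm play all round and stands on the lower one's inner floor, 18 mm higher. Origin: centre of the underside, z up. Holds new_1 at the start, or is empty if that vial is absent.
- cup_2: blue open transit cup, 46 mm tall, 38 mm across at the foot, 54 mm at 34 mm height, then a straight rim band 59 mm across (36 to 46 mm up); 60 g. Inner floor 18 mm above the underside. Nested, a cup has 1.9 mm play all round and stands on the lower one's inner floor, 18 mm higher. Origin: centre of the underside, z up. Holds new_2 at the start, or is empty if that vial is absent.
- timer: white bench timer, 60 x 66 x 19 mm, origin at the centre of its underside; to be left alone
- dish_a: lower of two stacked Petri dishes, 60 mm across, 15 mm high; to be left alone
- dish_b: upper of the two stacked Petri dishes; to be left alone
Things that resemble listed ones, but are neither listed nor needed, are in the scene too. Leave any black or brown look-alike of the cup_0 alone.

How it is judged (in metres and radians):
On the way, in this order (a step that is already met when the one before it is completed fails the run):
1. both old vials stand upright at the front stop, one behind the other (gaps up to 20 mm in all), while no new vial is in or near the lane (y of old_0 in the frame of lane_front between -0.012 and 0.012 m and z of old_0 in the frame of lane_front between -0.006 and 0.008 m and angle between each of old_0, old_1's own z axis and vertical below 0.12 rad and x of old_0 in the frame of lane_front between 0.005 and 0.062 m and y of old_1 in the frame of lane_front between -0.012 and 0.012 m and z of old_1 in the frame of lane_front between -0.006 and 0.008 m and x of old_1 in the frame of lane_front between 0.005 and 0.062 m and horizontal distance between each of new_0, new_1, new_2 and lane_middle above 0.13 m), for 0.2 s.
2. every new vial stands upright in the lane, behind the old ones (y of new_0 in the frame of lane_front between -0.012 and 0.012 m and z of new_0 in the frame of lane_front between -0.006 and 0.008 m and angle between each of new_0, new_1, new_2's own z axis and vertical below 0.12 rad and x of new_0 in the frame of lane_front between 0.055 and 0.165 m and y of new_1 in the frame of lane_front between -0.012 and 0.012 m and z of new_1 in the frame of lane_front between -0.006 and 0.008 m and x of new_1 in the frame of lane_front between 0.055 and 0.165 m and y of new_2 in the frame of lane_front between -0.012 and 0.012 m and z of new_2 in the frame of lane_front between -0.006 and 0.008 m and x of new_2 in the frame of lane_front between 0.055 and 0.165 m), for 0.2 s.
At the end, for the whole second after the job is handed in: old vials at the front stop (centres within 49 mm of it), all new ones upright in the lane behind in one row without gaps (over about 6 mm), follower's face within about 6 mm of the last vial; cups upright on the desk, seated in one another (axes within 6 mm, total 5 mm short at most); all at rest (all of step 2 and y of old_0 in the frame of lane_front between -0.012 and 0.012 m and z of old_0 in the frame of lane_front between -0.006 and 0.008 m and angle between each of old_0, old_1's own z axis and vertical below 0.12 rad and x of old_0 in the frame of lane_front between 0.005 and 0.049 m and y of old_1 in the frame of lane_front between -0.012 and 0.012 m and z of old_1 in the frame of lane_front between -0.006 and 0.008 m and x of old_1 in the frame of lane_front between 0.005 and 0.049 m and (horizontal distance between any of new_0, new_1, new_2 and old_0 below 0.034 m or horizontal distance between any of new_0, new_1, new_2 and old_1 below 0.034 m) and (horizontal distance between new_0 and old_0 below 0.034 m or horizontal distance between new_0 and old_1 below 0.034 m or horizontal distance between new_0 and new_1 below 0.034 m or horizontal distance between new_0 and new_2 below 0.034 m) and (horizontal distance between new_1 and old_0 below 0.034 m or horizontal distance between new_1 and old_1 below 0.034 m or horizontal distance between new_1 and new_0 below 0.034 m or horizontal distance between new_1 and new_2 below 0.034 m) and (horizontal distance between new_2 and old_0 below 0.034 m or horizontal distance between new_2 and old_1 below 0.034 m or horizontal distance between new_2 and new_0 below 0.034 m or horizontal distance between new_2 and new_1 below 0.034 m) and x of each of new_0, new_1, new_2 in the frame of lane_front below 0.135 m and horizontal distance between any of new_0, new_1, new_2 and follower_face below 0.02 m and horizontal distance between cup_0 and cup_1 below 0.006 m and distance between cup_0 and cup_1 below 0.041 m and horizontal distance between each of cup_0, cup_1 and cup_2 below 0.006 m and distance between each of cup_0, cup_1 and cup_2 below 0.041 m and angle between each of cup_0, cup_1, cup_2's own z axis and vertical below 0.1 rad and height (world z) of any of cup_0, cup_1, cup_2 below 0.004 m and linear speed of each of new_0, new_1, new_2, old_0, old_1, cup_0, cup_1, cup_2 below 0.02 m/s); the robot touches nothing.
It fails at once if the timer or the dishes were pushed away by more than 30 mm (distance of any of timer, dish_a, dish_b from where it was at the start of the episode above 0.03 m).
Of new_0, new_1, new_2 only 2 to 3 are there at a start; the rules pass over those that are not, and their reading is None.
At some moment in a run one of cup_0, cup_1, cup_2 may be knocked a few centimetres aside while the robot is not near it.
Once in a run the grip may slacken for a moment while it holds something.
It also fails if it takes over 208 s, if anything falls off the work surface, if the arm or the gripper's body presses on something with over 40 N, if the wrist force passes 120 N, or if a joint passes its speed limit or range.

ROBOT

A 7-joint arm with a two-finger parallel gripper is mounted at the origin on a cart in front of the work surface, level with it; the furniture and walls round the work are solid. World frame = base frame: x ahead of the robot, y to its left, z up, the work surface at z = 0. Lengths are in mm, angles in rad, forces in N, time in s.
With the tool pointing down it reaches from about 400 to 875 mm from the base axis. Payload 4.4 kg.
Tool frame: the origin (TCP) lies between the finger pads; the fingertips stand ctrl.tcp_to_tips ahead of it and the grasp point (between the pads) lies 8 mm behind it (ctrl.tcp_to_tips is the distance from the TCP to the fingertips, in mm); z points along the fingers, y is the direction in which the jaws open and shut (so a half turn about z gives the same grasp; the last joint's range is limited). The gripper opens to 85 mm and grips with 20 to 120 N. Pads are 22 mm wide; open, the fingers measure 114 mm over their backs; the gripper's body (76 mm by 85 mm) begins 54 mm behind the grasp point. The pads swing forward as they close: fully open they stand 13 mm farther back than shut.
Start: joints at [-1.374, 0.628, 0.038, 1.517, -0.027, 0.996, -0.02], TCP at [168.836, 627.704, 242.313] pointing down, gripper open.
Joint ranges: [-3.06, 3.06], [-0.37, 2.12], [-1.25, 1.32], [0.18, 2.47], [-1.1, 4.24], [0.23, 1.98], [-2.94, 2.94]. Speed limits (rad/s): [2.57, 2.57, 3.14, 3.14, 3.14, 3.14, 3.14].

INTERFACE

Orientations are given as [roll, pitch, yaw] about the fixed x, y, z axes, in that order (R = Rz(yaw) Ry(pitch) Rx(roll)).
In Python, from cell import ctrl gives the robot as it stands.
- The arm moves only by the tool send_rows, never from a script. Its argument "rows" is a list of rows, each an object of numbers: "x", "y", "z": the shift along the world's x, y, z in cm; "roll": the turn about the world's z in degrees; "claw": the closure, from 0 (fully open) to 1 (shut). A call has 1 to 5 rows; each row is the pose to reach, as a shift and turn from the pose commanded when the call began; what a row does not reach only later rows make up. A row lasts 1/12 s, in which the tool goes at most 41.7 mm and 7.16 degrees, less where a joint would pass 70% of its speed; a pose out of reach is approached as far as the arm can. A call with a gripper value outside its range is refused whole. The fingers move at their own pace and stop on an object; the grip force is fixed at half the most. Time passes only in rows, so rows that repeat a pose let the fingers close. It gives the time, the measured TCP pose, the force and the opening at its end, in the units of the state.
- ctrl.read_state(): the state, without advancing time (a new reading comes with each control period).
- ctrl.get_image(name): name is "scene" or "side" or "wrist"; returns (picture, depth): 384x512x3 uint8, blue, green, red; 384x512 float32, mm along the optical axis (not along the pixel's ray), 0 where there is no reading.
- ctrl.get_calibration(name): a dict with "intrinsics" (3x3 intrinsics, pixels), "T" (4x4, takes a point from camera to world coordinates). Camera axes: x right, y down, z forward; pixel columns grow to the right and rows downward; lengths in mm; the calibration is good to about 2 mm. The wrist camera is an equidistant fisheye: a pixel r from the principal point sees the ray r / f radians off the axis. A picture is of the moment at which its call begins: read the wrist's pose just before it. get_calibration takes no time and is no camera call; for the wrist camera it gives the pose at the moment of the call.
- ctrl.finish_job(): hands the job in, once; it reports no verdict.
Trained networks look in the newest picture that a camera, given by its name, has taken for a name from the list of things; names that differ only in an ending like _2 or _b are one class to them, and where a whole thing is asked for, a point or a joint stands for the part that bears it (a point fixed in the world has none). Each returns a list of dicts, best first, with "confidence" (0 to 1); they miss things now and then, are a little off and sometimes report something else, mostly with a low value. They report only what shows in the picture. A call takes as long as a camera call. They do not tell look-alikes from the thing itself.
- ctrl.recognise(camera, query): "uv" ([column, row] in pixels, amid what is visible of it).
- ctrl.regions_of(camera, query): "region" (384x512 bool, what is visible of it) and "uv" ([column, row] in pixels, amid what is visible of it).
- ctrl.place_of(camera, query): "uv" ([column, row] in pixels: a listed point, or the origin of a listed thing).
The state is a dict: "clock": time; "qpos": joint angles; "qd": joint speeds; "tau": joint torques, N m; "eef_pos": TCP position; "tool_rot": TCP orientation; "force": force on the tool from outside, world axes, zero at the start; "torque": the same for the moment, N m; "width": finger opening in mm.
Only numpy, scipy, OpenCV 4.12 (cv2) and the standard library are available. Lean on these libraries where they do the work, as an engineer would, in place of code of your own. Each camera call takes 0.05 s, during which the arm holds its last target. There are 200 camera calls.

## Working session

There is one attempt and no reset: what is moved stays moved. The work goes in short steps, Python scripts to look and compute and a tool call to move; the robot and the scene stay as the last step left them, time stands still between calls to the robot, and variables do not carry over. Pictures are saved under pics/ and viewed, on a budget of 14 in all, crops included, one or two more only if the job needs it, and the job is handed in when it is done.

Besides the shell and the picture viewer there is one more tool, called after "Emit:" in YAML: its name, and indented under it one key for each argument. send_rows: Moves the arm, as the interface text tells. Its arguments: {"type":"object","properties":{"rows":{"type":"array"}},"required":["rows"]}

```bash
mkdir -p pics; ls; cat > h.py <<'E'
import numpy as np, cv2
from cell import ctrl
def look(n,fn=None):
    im,d=ctrl.get_image(n)
    if fn: cv2.imwrite('pics/'+fn,im)
    return im,d
def ray(cal,u,v,fish=False):
    K=np.array(cal["intrinsics"]);x=(u-K[0,2])/K[0,0];y=(v-K[1,2])/K[1,1]
    if fish:
        r=np.hypot(x,y);s=np.sin(r)/max(r,1e-9);return np.array([x*s,y*s,np.cos(r)])
    return np.array([x,y,1.])
def at_z(name,uv,z,cal=None):
    cal=cal or ctrl.get_calibration(name);T=np.array(cal["T"])
    d=T[:3,:3]@ray(cal,*uv,name=='wrist');o=T[:3,3]
    return o+d*(z-o[2])/d[2]
def cloud(name,d,m=None):
    cal=ctrl.get_calibration(name);T=np.array(cal["T"])
    v,u=np.nonzero((d>0)&(m if m is not None else True))
    R=np.array([ray(cal,a,b,name=='wrist') for a,b in zip(u,v)])
    P=R/R[:,2:]*d[v,u][:,None]
    return P@T[:3,:3].T+T[:3,3]
E
python3 - <<'E'
from h import *
s=ctrl.read_state();print({k:s[k] for k in('clock','eef_pos','tool_rot','width')},ctrl.tcp_to_tips)
a,_=look('scene');b,_=look('side')
for c in('scene','side'):
  im=a if c=='scene' else b
  cv2.imwrite(f'pics/{c}0.png',im)
  for q in('old_0','cup_0','follower_knob','follower_face','lane_front','lane','timer','dish_a'):
    for r in ctrl.place_of(c,q): print(c,q,np.round(r['uv']),round(r['confidence'],2), np.round(at_z(c,r['uv'],{'old_0':6,'follower_knob':60,'follower_face':6,'lane_front':6}.get(q,0))[:2]))
E
```

```text
pics
{'clock': 0.0, 'eef_pos': array([168.66576932, 627.09832603, 241.3870365 ]), 'tool_rot': array([-3.13968368e+00,  1.39115160e-05,  2.87882465e+00]), 'width': 85.56923789710267} 11.0
scene old_0 [323. 258.] 0.56 [ 556. -230.]
scene old_0 [308. 267.] 0.54 [ 512. -231.]
scene cup_0 [286. 206.] 0.7 [580. -56.]
scene cup_0 [175. 158.] 0.69 [420. 268.]
scene cup_0 [238. 158.] 0.64 [571. 171.]
scene cup_0 [242. 205.] 0.63 [489.   7.]
scene cup_0 [212. 144.] 0.56 [540. 268.]
scene follower_knob [348. 236.] 0.54 [ 607. -241.]
scene follower_knob [324. 257.] 0.4 [ 529. -254.]
scene follower_face [336. 252.] 0.76 [ 590. -236.]
scene lane_front [274. 282.] 0.6 [ 428. -220.]
scene lane [205. 192.] 0.67 [430. 103.]
scene lane [271. 286.] 0.65 [ 421. -221.]
scene timer [267. 174.] 0.56 [605.  69.]
scene dish_a [357. 313.] 0.6 [ 531. -366.]
scene dish_a [355. 321.] 0.58 [ 517. -375.]
side old_0 [277. 230.] 0.62 [ 515. -227.]
side old_0 [291. 230.] 0.48 [ 553. -243.]
side cup_0 [244. 190.] 0.72 [493.   6.]
side cup_0 [279. 194.] 0.69 [595. -57.]
side cup_0 [243. 165.] 0.64 [542. 156.]
side cup_0 [203. 163.] 0.57 [406. 224.]
side cup_0 [219. 178.] 0.49 [434. 110.]
side cup_0 [234. 154.] 0.45 [535. 241.]
side follower_knob [307. 209.] 0.69 [ 610. -225.]
side follower_face [299. 224.] 0.57 [ 588. -225.]
side lane_front [248. 237.] 0.64 [ 423. -225.]
side lane_front [217. 180.] 0.31 [423.  92.]
side lane [248. 239.] 0.82 [ 422. -225.]
side timer [265. 175.] 0.8 [594.  64.]
side dish_a [300. 263.] 0.7 [ 522. -365.]
side dish_a [205. 162.] 0.53 [415. 230.]
side dish_a [299. 261.] 0.41 [ 523. -358.]
```

```bash
python3 - <<'E'
from h import *
a=cv2.imread('pics/scene0.png');cv2.imwrite('pics/scene0c.png',cv2.resize(a[110:360,130:400],None,fx=2.4,fy=2.4,interpolation=cv2.INTER_CUBIC)[:600])
b=cv2.imread('pics/side0.png');cv2.imwrite('pics/side0c.png',cv2.resize(b[130:290,170:350],None,fx=3.6,fy=3.6,interpolation=cv2.INTER_CUBIC)[:600])
E
```

```text
(no output)
```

View pics/scene0c.png

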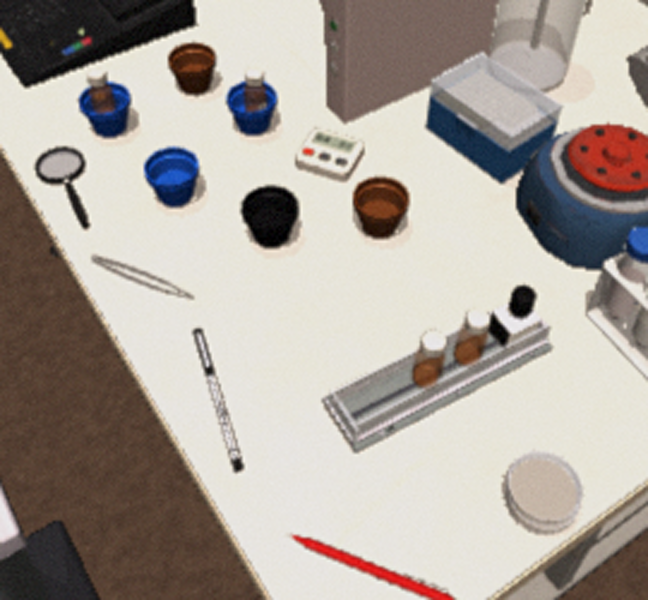

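View pics/side0c.png

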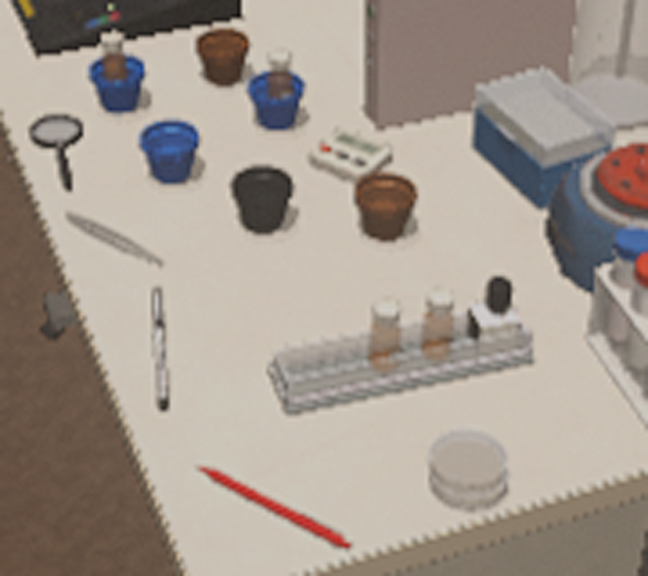

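Of the cup-like things in the scene picture, the three blue ones are the delivered cups: A at (174,155) with a vial, B at (235,155) with a vial, and C at (202,184) empty. The black one at (242,200) and the brown ones at (210,138) and (289,197) are look-alikes. The lane, with two old vials and the follower behind them, is at about (250–358, 230–290). I'll move in over the cups with the wrist camera.

Emit:
send_rows:
  rows:
    - {"x": 2.2,"y": -3.2,"z": 0.6,"roll": 3}
    - {"x": 4.4,"y": -6.4,"z": 1.2,"roll": 6}
    - {"x": 6.6,"y": -9.6,"z": 1.8,"roll": 9}
    - {"x": 8.8,"y": -12.8,"z": 2.4,"roll": 12}
    - {"x": 11,"y": -16,"z": 3,"roll": 15}

```text
$.rows[0]: bad value
```

Emit:
send_rows:
  rows:
    - {"x": 2.2,"y": -3.2,"z": 0.6}
    - {"x": 4.4,"y": -6.4,"z": 1.2}
    - {"x": 6.6,"y": -9.6,"z": 1.8}
    - {"x": 8.8,"y": -12.8,"z": 2.4}
    - {"x": 11,"y": -16,"z": 3}

```text
$.rows[0]: bad value
```

Emit:
send_rows:
  rows:
    - {"x": 2,"y": -3.0}
    - {"x": 4,"y": -6}
    - {"x": 6,"y": -9}
    - {"x": 8,"y": -12}
    - {"x": 8,"y": -12}

```text
$.rows[0]: bad value
```

```bash
python3 - <<'E'
from h import *
s=ctrl.read_state();print({k:s[k] for k in('clock','eef_pos','tool_rot','force')})
c=ctrl.get_calibration('wrist');print(np.round(c['T'],2),c['intrinsics'])
im,d=look('wrist')
for q in('old_0','cup_0','timer'):
    for r in ctrl.place_of('wrist',q):
        uv=r['uv'];print(q,np.round(uv),round(r['confidence'],2), np.round(at_z('wrist',uv,{'old_0':18}.get(q,0),c)[:2]))
cv2.imwrite('pics/w1.png',cv2.resize(im,(768,576)))
P=[]
np.save('w1d.npy',d)
E
```

```text
{'clock': 0.9, 'eef_pos': array([168.83037838, 627.66458   , 242.31318521]), 'tool_rot': array([-3.14153750e+00, -3.74494833e-05,  2.87875986e+00]), 'force': array([ 0.47355384, -0.21229563, -0.04246056])}
[[ 2.6000e-01  9.2000e-01  2.9000e-01  9.5610e+01]
 [ 9.7000e-01 -2.5000e-01 -8.0000e-02  6.4699e+02]
 [-0.0000e+00  3.0000e-01 -9.5000e-01  3.7387e+02]
 [ 0.0000e+00  0.0000e+00  0.0000e+00  1.0000e+00]] [[297.31863964   0.         258.58380396]
 [  0.         297.31863964 195.46614742]
 [  0.           0.           1.        ]]
old_0 [ 13. 377.] 0.42 [ 551. -219.]
cup_0 [102. 339.] 0.59 [412. 244.]
cup_0 [139. 379.] 0.37 [537. 266.]
```

View pics/w1.png

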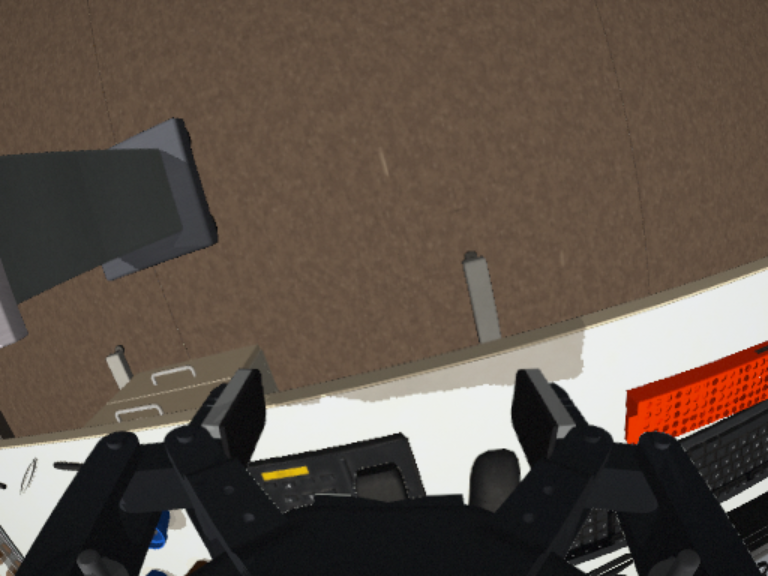

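The wrist picture shows only the desk edge and the floor; no moves ran because the rows need all their fields. I'll resend them complete.

Emit:
send_rows:
  rows:
    - {"x": 2.2,"y": -3.2,"z": 0.6,"roll": 3,"claw": 0}
    - {"x": 4.4,"y": -6.4,"z": 1.2,"roll": 6,"claw": 0}
    - {"x": 6.6,"y": -9.6,"z": 1.8,"roll": 9,"claw": 0}
    - {"x": 8.8,"y": -12.8,"z": 2.4,"roll": 12,"claw": 0}
    - {"x": 11,"y": -16,"z": 3,"roll": 15,"claw": 0}

```text
clock: 1.52
eef_pos: [279.6, 466.1, 272.6]
tool_rot: [3.141, 0.0, -3.14]
force: [1.0, -0.2, 0.7]
width: 85.6
```

Emit:
send_rows:
  rows:
    - {"x": 2.2,"y": -3.2,"z": 0.6,"roll": 0,"claw": 0}
    - {"x": 4.4,"y": -6.4,"z": 1.2,"roll": 0,"claw": 0}
    - {"x": 6.6,"y": -9.6,"z": 1.8,"roll": 0,"claw": 0}
    - {"x": 8.8,"y": -12.8,"z": 2.4,"roll": 0,"claw": 0}
    - {"x": 11,"y": -16,"z": 3,"roll": 0,"claw": 0}

```text
clock: 1.93
eef_pos: [389.7, 306.0, 302.9]
tool_rot: [3.141, 0.0, 3.141]
force: [0.7, 1.5, -0.7]
width: 85.1
```

Emit:
send_rows:
  rows:
    - {"x": 2,"y": -3.0,"z": 0,"roll": 0,"claw": 0}
    - {"x": 4,"y": -6,"z": 0,"roll": 0,"claw": 0}
    - {"x": 6,"y": -9,"z": 0,"roll": 0,"claw": 0}
    - {"x": 8,"y": -12,"z": 0,"roll": 0,"claw": 0}
    - {"x": 8,"y": -12,"z": 0,"roll": 0,"claw": 0}

```text
clock: 2.35
eef_pos: [473.1, 179.7, 302.7]
tool_rot: [-3.137, 0.004, 3.129]
force: [0.1, 0.4, 0.1]
width: 85.3
```

```bash
cat > w.py <<'E'
from h import *
import sys
def run(fn,qs):
    s=ctrl.read_state();print({k:np.round(s[k],2) for k in('clock','eef_pos','tool_rot','force','width')})
    c=ctrl.get_calibration('wrist')
    im,d=look('wrist')
    for q in qs:
        for r in ctrl.place_of('wrist',q):
            uv=r['uv'];print(q,np.round(uv),round(r['confidence'],2), np.round(at_z('wrist',uv,dict(old_0=6,new_0=18,follower_knob=60,follower_face=6,lane_front=6,lane_middle=6).get(q,0),c)[:2],1))
    cv2.imwrite('pics/'+fn+'.png',im);np.savez(fn+'.npz',d=d,T=c['T'],K=c['intrinsics'])
    return im,d,c
if __name__=='__main__': run(sys.argv[1],sys.argv[2:])
E
python3 w.py w2 new_0 cup_0 timer lane_front follower_knob; python3 -c "
import cv2;cv2.imwrite('pics/w2v.png',cv2.resize(cv2.imread('pics/w2.png'),(768,576)))"
```

```text
{'clock': np.float64(2.35), 'eef_pos': array([473.14, 179.71, 302.68]), 'tool_rot': array([-3.14,  0.  ,  3.13]), 'force': array([0.11, 0.4 , 0.11]), 'width': np.float64(85.33)}
new_0 [247. 214.] 0.68 [557.6 159.1]
new_0 [310. 115.] 0.6 [411.3 249.7]
cup_0 [247. 207.] 0.93 [551.9 158.8]
cup_0 [314. 196.] 0.78 [535.5 261.8]
cup_0 [125. 226.] 0.76 [586.9 -53.8]
cup_0 [148. 167.] 0.74 [485.8   3.4]
cup_0 [212. 127.] 0.66 [427.4 109.5]
cup_0 [309. 118.] 0.66 [416.2 251.2]
cup_0 [ 45. 212.] 0.52 [ 561.6 -231.8]
timer [191. 233.] 0.97 [596.4  65.3]
lane_front [ 34. 139.] 0.97 [ 422.3 -223.8]
lane_front [248. 216.] 0.5 [564.2 159.2]
follower_knob [ 30. 246.] 0.96 [ 607.4 -238.1]
```

View pics/w2v.png

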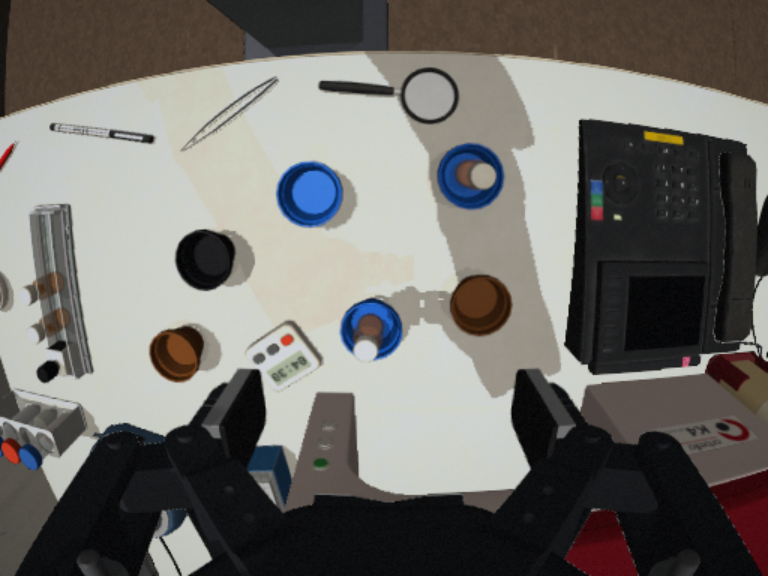

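This picture shows all three blue cups clearly (in 768-px pixels): A (470,176) and B (371,330) hold vials, and C (310,194) is empty. The look-alikes are black (205,260) and brown (176,352 and 480,305), and the lane is at (60,290). I'll go over the lane next.

Emit:
send_rows:
  rows:
    - {"x": 0.6,"y": -4,"z": 0,"roll": 0,"claw": 0}
    - {"x": 1.2,"y": -8,"z": 0,"roll": 0,"claw": 0}
    - {"x": 1.8,"y": -12,"z": 0,"roll": 0,"claw": 0}
    - {"x": 2.4,"y": -16,"z": 0,"roll": -2,"claw": 0}
    - {"x": 3,"y": -20,"z": 0,"roll": -4,"claw": 0}

```text
clock: 3.07
eef_pos: [498.7, -12.5, 302.5]
tool_rot: [3.141, 0.0, 3.072]
force: [0.3, 0.0, -0.7]
width: 85.6
```

Emit:
send_rows:
  rows:
    - {"x": 0.6,"y": -4,"z": -1,"roll": 0,"claw": 0}
    - {"x": 1.2,"y": -8,"z": -2,"roll": 0,"claw": 0}
    - {"x": 1.8,"y": -12,"z": -3,"roll": 0,"claw": 0}
    - {"x": 2.4,"y": -16,"z": -4,"roll": 0,"claw": 0}
    - {"x": 3,"y": -20,"z": -5,"roll": 0,"claw": 0}

```text
clock: 3.48
eef_pos: [529.4, -212.6, 251.9]
tool_rot: [3.141, 0.0, 3.074]
force: [0.9, 0.6, -0.2]
width: 85.4
```

Emit:
send_rows:
  rows:
    - {"x": 0,"y": 0,"z": 0,"roll": 0,"claw": 0}
    - {"x": 0,"y": 0,"z": 0,"roll": 0,"claw": 0}
    - {"x": 0,"y": 0,"z": 0,"roll": 0,"claw": 0}

```text
clock: 3.73
eef_pos: [529.1, -210.5, 252.0]
tool_rot: [3.14, -0.001, 3.072]
force: [0.0, -0.9, -0.6]
width: 85.3
```

```bash
python3 w.py w3 old_0 lane_front lane_middle follower_knob follower_face lane dish_a; python3 -c "
import cv2;cv2.imwrite('pics/w3v.png',cv2.resize(cv2.imread('pics/w3.png'),(768,576)))"
```

```text
{'clock': np.float64(3.73), 'eef_pos': array([ 529.12, -210.53,  252.03]), 'tool_rot': array([ 3.14, -0.  ,  3.07]), 'force': array([ 0.  , -0.9 , -0.62]), 'width': np.float64(85.35)}
old_0 [245. 188.] 0.71 [ 559.9 -231.7]
old_0 [241. 153.] 0.68 [ 512.2 -232.2]
lane_front [240.  83.] 0.94 [ 422.9 -227.2]
lane_middle [244. 164.] 0.61 [ 526.4 -229.6]
follower_knob [240. 240.] 0.97 [ 608.6 -238.6]
follower_face [466.  92.] 0.72 [432.7 103.5]
follower_face [243. 212.] 0.68 [ 593.3 -236.8]
lane [241.  85.] 0.8 [ 425.3 -226.2]
dish_a [140. 166.] 0.98 [ 518.7 -375.5]
dish_a [142. 167.] 0.68 [ 520.5 -372.1]
```

View pics/w3v.png

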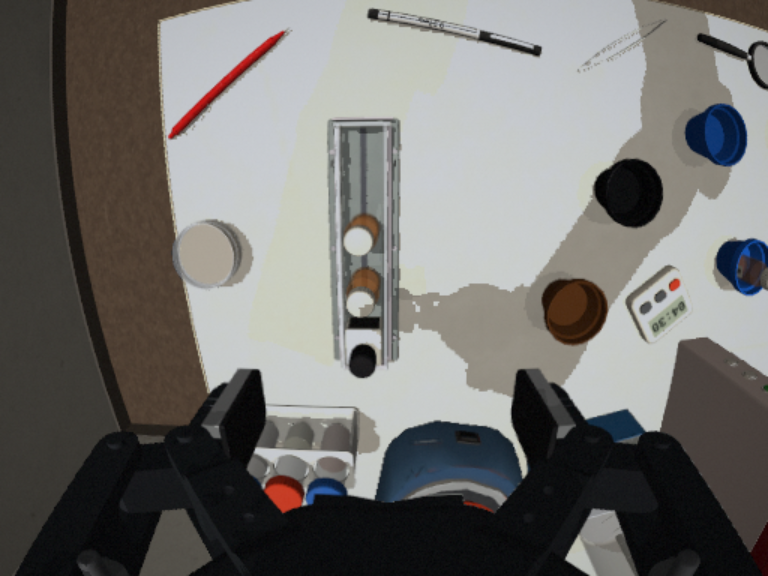

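The lane runs straight down the picture, x 330–400, with its front stop at the top (365,122). The old vials are at (362,238) and (362,298) and the knob at (362,360); the rack and the blue device are just behind. I'll check clearance near the knob and the lane yaw from depth.

```bash
python3 - <<'E'
from h import *
z=np.load('w3.npz');d,T,K=z['d'],z['T'],z['K']
v,u=np.mgrid[:384,:512];x=(u-K[0,2])/K[0,0];y=(v-K[1,2])/K[1,1];r=np.hypot(x,y)+1e-9
D=np.stack([x*np.sin(r)/r,y*np.sin(r)/r,np.cos(r)],-1);P=D/D[...,2:]*d[...,None]
W=P@T[:3,:3].T+T[:3,3];ok=d>0
def sel(x0,x1,y0,y1,z0,z1): return W[ok&(W[...,0]>x0)&(W[...,0]<x1)&(W[...,1]>y0)&(W[...,1]<y1)&(W[...,2]>z0)&(W[...,2]<z1)]
for yc in range(-330,-90,20):
    q=sel(630,760,yc,yc+20,30,400); q=q[q[:,2]<200]
    print(yc,len(q),np.round(q[q[:,0].argsort()[:1]]) if len(q) else '', np.round(q[:,2].max()) if len(q) else '')
k=sel(590,630,-260,-215,66,75);print('knob',len(k),np.round(k.mean(0),1),np.round(k.min(0)),np.round(k.max(0)))
for a,b in((500,530),(535,575)):
    k=sel(a,b,-260,-210,65,74);print('cap',len(k),np.round(k.mean(0),1), np.round((k.min(0)+k.max(0))/2,1))
k=sel(400,640,-215,-180,26,34);print(len(k),np.polyfit(k[:,0],k[:,1],1) if len(k)>5 else '')
k=sel(400,640,-290,-245,26,34);print(len(k),np.polyfit(k[:,0],k[:,1],1) if len(k)>5 else '')
k=sel(410,640,-200,-180,3,9);print(len(k),np.polyfit(k[:,0],k[:,1],1) if len(k)>5 else '')
E
```

```text
-330 493 [[ 683. -315.   75.]] 119.0
-310 785 [[ 684. -302.   75.]] 119.0
-290 548 [[ 685. -282.   77.]] 118.0
-270 577 [[ 687. -269.   75.]] 118.0
-250 28 [[ 748. -230.   38.]] 57.0
-230 401 [[ 630. -220.   31.]] 73.0
-210 533 [[ 703. -198.   48.]] 76.0
-190 563 [[ 702. -178.   44.]] 76.0
-170 585 [[ 708. -152.   32.]] 88.0
-150 594 [[ 710. -145.   34.]] 89.0
-130 458 [[ 719. -130.   34.]] 76.0
-110 181 [[ 729. -110.   34.]] 70.0
knob 236 [ 607.8 -237.7   70.6] [ 599. -248.   66.] [ 618. -228.   73.]
cap 318 [ 510.2 -231.4   69.5] [ 510.7 -231.4   68.5]
cap 295 [ 557.1 -233.8   69.6] [ 557.7 -234.4   68.6]
256 [-5.84420713e-02 -1.82352297e+02]
386 [-6.64237815e-02 -2.15338118e+02]
128 [-3.46240611e-02 -1.82861496e+02]
```

Emit:
send_rows:
  rows:
    - {"x": 2.7,"y": -0.9,"z": -3,"roll": 0,"claw": 0}
    - {"x": 5.4,"y": -1.8,"z": -6,"roll": 0,"claw": 0}
    - {"x": 7.87,"y": -2.7,"z": -9,"roll": 0,"claw": 0}
    - {"x": 7.87,"y": -2.7,"z": -12.5,"roll": 0,"claw": 0}
    - {"x": 7.87,"y": -2.7,"z": -15,"roll": 0,"claw": 0}

```text
clock: 4.55
eef_pos: [607.9, -238.9, 99.2]
tool_rot: [3.141, -0.001, 3.071]
force: [-1.1, 0.6, -0.7]
width: 85.6
```

Emit:
send_rows:
  rows:
    - {"x": 0,"y": 0,"z": 0,"roll": 0.3,"claw": 0}
    - {"x": 0,"y": 0,"z": 0,"roll": 0.3,"claw": 0}

```text
clock: 4.72
eef_pos: [606.7, -238.8, 101.3]
tool_rot: [3.141, -0.003, 3.077]
force: [0.2, -0.1, 1.0]
width: 85.3
```

Emit:
send_rows:
  rows:
    - {"x": 0,"y": 0.1,"z": -2.4,"roll": 0,"claw": 0}
    - {"x": 0,"y": 0.1,"z": -4.6,"roll": 0,"claw": 0}
    - {"x": 0,"y": 0.1,"z": -4.6,"roll": 0,"claw": 0.5}
    - {"x": 0,"y": 0.1,"z": -4.6,"roll": 0,"claw": 1}
    - {"x": 0,"y": 0.1,"z": -4.6,"roll": 0,"claw": 1}

```text
clock: 5.13
eef_pos: [609.1, -239.0, 59.0]
tool_rot: [-3.14, 0.004, 3.076]
force: [0.2, 0.4, 0.1]
width: 51.8
```

Emit:
send_rows:
  rows:
    - {"x": 0,"y": 0,"z": 0,"roll": 0,"claw": 1}
    - {"x": 0,"y": 0,"z": 0,"roll": 0,"claw": 1}
    - {"x": 0,"y": 0,"z": 0,"roll": 0,"claw": 1}
    - {"x": 0,"y": 0,"z": 0,"roll": 0,"claw": 1}
    - {"x": 0,"y": 0,"z": 0,"roll": 0,"claw": 1}

```text
clock: 5.55
eef_pos: [609.4, -236.9, 58.7]
tool_rot: [3.14, 0.003, 3.077]
force: [-1.1, 3.3, 8.5]
width: 20.1
```

```bash
python3 -c "
from cell import ctrl;print(ctrl.tcp_to_tips,ctrl.read_state())"
```

```text
11.0 {'clock': 5.55, 'qpos': array([ 0.26459098,  0.85993985,  0.1106578 ,  1.64183828, -0.14364951,
        0.64491119,  1.95788397]), 'qd': array([-0.00040409,  0.00168076,  0.00044172, -0.0002681 ,  0.00025996,
       -0.00065736, -0.00038974]), 'tau': array([ 1.94640867e+00, -5.64834130e+01,  4.48044196e+00, -1.28671744e+01,
        6.35346584e-01, -6.40281793e-01, -2.65194489e-03]), 'eef_pos': array([ 609.37458788, -236.91087752,   58.68079004]), 'tool_rot': array([3.14008029, 0.00342676, 3.07687798]), 'force': array([-1.12010793,  3.2722778 ,  8.53508831]), 'torque': array([ 0.78081922,  0.04365273, -0.00190903]), 'width': 20.050227020786547}
```

Emit:
send_rows:
  rows:
    - {"x": -0.4,"y": 0.03,"z": 0.2,"roll": 0,"claw": 1}
    - {"x": -1.2,"y": 0.08,"z": 0.2,"roll": 0,"claw": 1}
    - {"x": -2,"y": 0.13,"z": 0.2,"roll": 0,"claw": 1}
    - {"x": -2.8,"y": 0.18,"z": 0.2,"roll": 0,"claw": 1}
    - {"x": -3.6,"y": 0.23,"z": 0.2,"roll": 0,"claw": 1}

```text
clock: 5.97
eef_pos: [571.2, -234.3, 58.8]
tool_rot: [3.14, 0.001, 3.077]
force: [2.2, 4.4, 0.8]
width: 19.7
```

Emit:
send_rows:
  rows:
    - {"x": -0.8,"y": 0.05,"z": 0,"roll": 0,"claw": 1}
    - {"x": -1.6,"y": 0.1,"z": 0,"roll": 0,"claw": 1}
    - {"x": -2.4,"y": 0.16,"z": 0,"roll": 0,"claw": 1}
    - {"x": -3.2,"y": 0.21,"z": 0,"roll": 0,"claw": 1}
    - {"x": -4,"y": 0.26,"z": 0,"roll": 0,"claw": 1}

```text
clock: 6.38
eef_pos: [531.4, -231.6, 58.8]
tool_rot: [3.14, 0.001, 3.077]
force: [1.9, 5.8, 0.5]
width: 19.8
```

Emit:
send_rows:
  rows:
    - {"x": -0.8,"y": 0.05,"z": 0,"roll": 0,"claw": 1}
    - {"x": -1.6,"y": 0.1,"z": 0,"roll": 0,"claw": 1}
    - {"x": -2.2,"y": 0.15,"z": 0,"roll": 0,"claw": 1}
    - {"x": -2.6,"y": 0.17,"z": 0,"roll": 0,"claw": 1}
    - {"x": -2.9,"y": 0.19,"z": 0,"roll": 0,"claw": 1}

```text
clock: 6.8
eef_pos: [502.0, -229.6, 58.8]
tool_rot: [3.139, -0.0, 3.077]
force: [1.5, 5.3, 0.3]
width: 19.8
```

Emit:
send_rows:
  rows:
    - {"x": 0,"y": 0,"z": 0,"roll": 0,"claw": 1}
    - {"x": 0,"y": 0,"z": 0,"roll": 0,"claw": 1}

```text
clock: 6.97
eef_pos: [501.3, -229.6, 58.7]
tool_rot: [3.139, -0.002, 3.077]
force: [0.2, 7.0, 1.9]
width: 19.4
```

```bash
python3 - <<'E'
from h import *
a,d=look('side')
for q in('old_0','follower_face','follower_knob','lane_front'):
    for r in ctrl.place_of('side',q): print(q,np.round(r['uv']),round(r['confidence'],2), np.round(at_z('side',r['uv'],{'old_0':6,'follower_knob':60,'follower_face':6,'lane_front':6}.get(q,0))[:2]))
cv2.imwrite('pics/side1c.png',cv2.resize(a[180:270,220:330],None,fx=5,fy=5,interpolation=cv2.INTER_CUBIC))
E
```

```text
old_0 [257. 235.] 0.72 [ 450. -224.]
old_0 [265. 236.] 0.53 [ 472. -236.]
follower_face [272. 218.] 0.62 [ 524. -168.]
follower_face [265. 231.] 0.52 [ 478. -217.]
follower_face [300. 261.] 0.28 [ 524. -367.]
follower_knob [272. 215.] 0.63 [ 503. -214.]
lane_front [249. 239.] 0.72 [ 421. -232.]
```

View pics/side1c.png

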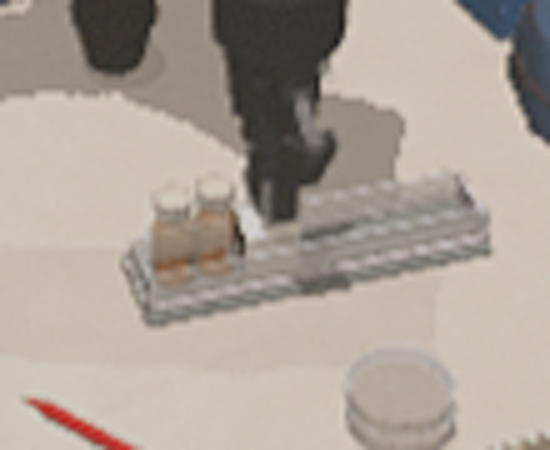

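Both old vials stand upright and touching at the front (crop pixels 175,235 and 215,225), with the follower right behind them. Now I'll pull the follower back and release it.

Emit:
send_rows:
  rows:
    - {"x": 1.5,"y": -0.1,"z": 0,"roll": 0,"claw": 1}
    - {"x": 4,"y": -0.26,"z": 0,"roll": 0,"claw": 1}
    - {"x": 6.5,"y": -0.42,"z": 0,"roll": 0,"claw": 1}
    - {"x": 9,"y": -0.58,"z": 0,"roll": 0,"claw": 1}
    - {"x": 10.7,"y": -0.7,"z": 0,"roll": 0,"claw": 1}

```text
clock: 7.63
eef_pos: [610.1, -237.0, 58.8]
tool_rot: [3.14, -0.001, 3.077]
force: [-1.0, 5.0, 5.1]
width: 19.5
```

Emit:
send_rows:
  rows:
    - {"x": 0,"y": 0,"z": 0,"roll": 0,"claw": 1}
    - {"x": 0,"y": 0,"z": 0,"roll": 0,"claw": 0}
    - {"x": 0,"y": 0,"z": 0,"roll": 0,"claw": 0}
    - {"x": 0,"y": 0,"z": 0,"roll": 0,"claw": 0}
    - {"x": 0,"y": 0,"z": 0,"roll": 0,"claw": 0}

```text
clock: 8.05
eef_pos: [608.2, -239.8, 58.4]
tool_rot: [-3.14, -0.001, 3.074]
force: [0.3, -0.1, 0.3]
width: 67.3
```

Emit:
send_rows:
  rows:
    - {"x": 0,"y": 0,"z": 3,"roll": 0,"claw": 0}
    - {"x": -1,"y": 0,"z": 7,"roll": 0,"claw": 0}
    - {"x": -3,"y": 1,"z": 10,"roll": 0,"claw": 0}
    - {"x": -5,"y": 4,"z": 12,"roll": 0,"claw": 0}
    - {"x": -7,"y": 7.5,"z": 13,"roll": 0,"claw": 0}

```text
clock: 8.47
eef_pos: [539.3, -166.9, 191.5]
tool_rot: [-3.138, 0.005, 3.07]
force: [1.4, 1.1, -0.2]
width: 85.2
```

```bash
python3 w.py w4 old_0 lane_front follower_knob follower_face; python3 - <<'E'
from h import *
z=np.load('w4.npz');d,T,K=z['d'],z['T'],z['K']
v,u=np.mgrid[:384,:512];x=(u-K[0,2])/K[0,0];y=(v-K[1,2])/K[1,1];r=np.hypot(x,y)+1e-9
D=np.stack([x*np.sin(r)/r,y*np.sin(r)/r,np.cos(r)],-1);P=D/D[...,2:]*d[...,None]
W=P@T[:3,:3].T+T[:3,3];ok=d>0
m=ok&(abs(W[...,1]+230)<20)&(abs(W[...,2]-69)<4)&(W[...,0]>400)&(W[...,0]<650)
n,l,st,ce=cv2.connectedComponentsWithStats(m.astype(np.uint8))
for i in range(1,n):
    if st[i,4]>20: k=W[l==i];print(st[i,4],np.round(k.mean(0),1),np.round(k.min(0)),np.round(k.max(0)))
E
```

```text
{'clock': np.float64(8.47), 'eef_pos': array([ 539.31, -166.9 ,  191.45]), 'tool_rot': array([-3.14,  0.01,  3.07]), 'force': array([ 1.43,  1.05, -0.21]), 'width': np.float64(85.24)}
old_0 [201. 117.] 0.8 [ 471.1 -225.1]
old_0 [491. 174.] 0.61 [554.6 151.7]
old_0 [200.  89.] 0.56 [ 441.5 -223.8]
lane_front [198.  76.] 0.91 [ 426.7 -223.8]
follower_knob [195. 260.] 0.58 [ 611.2 -239.1]
follower_face [206. 222.] 0.71 [ 591.7 -234. ]
482 [ 444.  -224.1   69.5] [ 433. -235.   65.] [ 454. -214.   71.]
469 [ 470.  -225.    69.5] [ 460. -236.   65.] [ 481. -215.   72.]
341 [ 610.2 -236.5   70.4] [ 601. -248.   65.] [ 621. -226.   73.]
```

Emit:
send_rows:
  rows:
    - {"x": 0.3,"y": 4,"z": 0,"roll": 0,"claw": 0}
    - {"x": 0.6,"y": 8,"z": 0,"roll": 0,"claw": 0}
    - {"x": 0.9,"y": 12,"z": 0,"roll": 0,"claw": 0}
    - {"x": 1.2,"y": 16,"z": 0,"roll": 0,"claw": 0}
    - {"x": 1.5,"y": 20,"z": 0,"roll": 0,"claw": 0}

```text
clock: 9.13
eef_pos: [555.2, 36.4, 187.6]
tool_rot: [-3.14, -0.0, 3.073]
force: [0.4, 0.2, 0.6]
width: 85.2
```

Emit:
send_rows:
  rows:
    - {"x": 0,"y": 4,"z": 0,"roll": 0,"claw": 0}
    - {"x": 0,"y": 8,"z": 0,"roll": 0,"claw": 0}
    - {"x": 0,"y": 12.5,"z": 0,"roll": 0,"claw": 0}
    - {"x": 0,"y": 12.5,"z": 0,"roll": 0,"claw": 0}
    - {"x": 0,"y": 12.5,"z": 0,"roll": 0,"claw": 0}

```text
clock: 9.55
eef_pos: [554.9, 164.6, 187.2]
tool_rot: [3.141, -0.001, 3.081]
force: [0.1, -0.4, 0.1]
width: 85.2
```

```bash
cat > tops.py <<'E'
from w import *
def tops(fn,qs,boxes):
    im,d,c=run(fn,qs);T=np.array(c['T']);K=np.array(c['intrinsics'])
    v,u=np.mgrid[:384,:512];x=(u-K[0,2])/K[0,0];y=(v-K[1,2])/K[1,1];r=np.hypot(x,y)+1e-9
    D=np.stack([x*np.sin(r)/r,y*np.sin(r)/r,np.cos(r)],-1);P=D/D[...,2:]*d[...,None]
    W=P@T[:3,:3].T+T[:3,3];np.save(fn+'W.npy',W)
    for (x0,x1,y0,y1,z0,z1) in boxes:
        m=(d>0)&(W[...,0]>x0)&(W[...,0]<x1)&(W[...,1]>y0)&(W[...,1]<y1)&(W[...,2]>z0)&(W[...,2]<z1)
        n,l,st,ce=cv2.connectedComponentsWithStats(m.astype(np.uint8))
        for i in range(1,n):
            if st[i,4]>30: k=W[l==i];print((z0,z1),st[i,4],'mean',np.round(k.mean(0),1),'circ',[np.round(q,1) for q in cv2.minEnclosingCircle(k[:,:2].astype(np.float32))])
    return im,d,c,W
E
python3 - <<'E'
from tops import *
im,d,c,W=tops('w5',['new_0','cup_0'],[(380,620,90,290,76,90),(380,600,90,290,40,50)])
m=(d>0)&(W[...,2]>60)&(W[...,2]<350)&(W[...,0]>590)&(abs(W[...,1]-140)<100)
q=W[m];print(len(q),np.round(q.min(0)),np.round(q.max(0)), np.round(np.percentile(q,[1,99],axis=0)))
E
```

```text
{'clock': np.float64(9.55), 'eef_pos': array([554.87, 164.57, 187.24]), 'tool_rot': array([ 3.14, -0.  ,  3.08]), 'force': array([ 0.06, -0.37,  0.1 ]), 'width': np.float64(85.23)}
new_0 [338.  36.] 0.63 [408.7 253.7]
new_0 [251. 186.] 0.61 [561.5 155.6]
cup_0 [ 90. 211.] 0.98 [585.8 -54.4]
cup_0 [331.  46.] 0.72 [415.8 250.2]
cup_0 [116. 126.] 0.62 [484.8   3.2]
cup_0 [349. 150.] 0.59 [531.8 266.2]
cup_0 [201.  64.] 0.58 [428.6 110.7]
(76, 90) 500 mean [412.2 252.6  81. ] circ [array([411.5, 253.8]), np.float64(11.4)]
(76, 90) 516 mean [559.2 156.7  81.5] circ [array([560.1, 156.5]), np.float64(11.0)]
(40, 50) 502 mean [415.4 246.7  44.6] circ [array([413.2, 250.6]), np.float64(29.8)]
(40, 50) 99 mean [417.9 243.9  45.2] circ [array([413.4, 249.9]), np.float64(13.1)]
(40, 50) 417 mean [426.5 117.3  45. ] circ [array([427.5, 108.1]), np.float64(29.7)]
(40, 50) 517 mean [533.2 260.5  44.8] circ [array([533.2, 263.8]), np.float64(29.8)]
(40, 50) 538 mean [556.3 160.9  45.2] circ [array([557. , 159.9]), np.float64(29.7)]
(40, 50) 68 mean [549.5 160.2  44.9] circ [array([555.6, 158.6]), np.float64(12.7)]
3063 [639.  96.  60.] [720. 240. 205.] [[640.  98.  61.]
 [693. 237. 196.]]
```

Emit:
send_rows:
  rows:
    - {"x": 0.5,"y": -0.8,"z": -3.5,"roll": 0,"claw": 0}
    - {"x": 0.5,"y": -0.8,"z": -7,"roll": 0,"claw": 0}
    - {"x": 0.5,"y": -0.8,"z": -10,"roll": 0,"claw": 0}
    - {"x": 0.5,"y": -0.8,"z": -12.7,"roll": 0,"claw": 0}
    - {"x": 0.5,"y": -0.8,"z": -12.7,"roll": 0,"claw": 0}

```text
clock: 10.12
eef_pos: [556.4, 149.6, 56.5]
tool_rot: [-3.137, -0.009, 3.072]
force: [-0.8, -0.3, -1.2]
width: 85.3
```

Emit:
send_rows:
  rows:
    - {"x": 0,"y": 0,"z": 0,"roll": 0,"claw": 0.6}
    - {"x": 0,"y": 0,"z": 0,"roll": 0,"claw": 1}
    - {"x": 0,"y": 0,"z": 0,"roll": 0,"claw": 1}
    - {"x": 0,"y": 0,"z": 0,"roll": 0,"claw": 1}
    - {"x": 0,"y": 0,"z": 0,"roll": 0,"claw": 1}

```text
clock: 10.53
eef_pos: [560.5, 153.8, 62.9]
tool_rot: [3.141, 0.003, 3.076]
force: [0.4, 0.6, 2.9]
width: 25.2
```

Emit:
send_rows:
  rows:
    - {"x": 0,"y": 0,"z": 0,"roll": 0,"claw": 1}
    - {"x": 0,"y": 0,"z": 0,"roll": 0,"claw": 1}
    - {"x": 0,"y": 0,"z": 0,"roll": 0,"claw": 1}

```text
clock: 10.78
eef_pos: [560.6, 153.6, 63.0]
tool_rot: [3.141, 0.003, 3.076]
force: [-0.4, -0.0, 5.9]
width: 23.3
```

Emit:
send_rows:
  rows:
    - {"x": 0,"y": 0,"z": 1,"roll": 0,"claw": 1}
    - {"x": 0,"y": 0,"z": 3,"roll": 0,"claw": 1}
    - {"x": 0,"y": 0,"z": 5.5,"roll": 0,"claw": 1}
    - {"x": 0,"y": 0,"z": 8,"roll": 0,"claw": 1}
    - {"x": 0,"y": 0,"z": 8,"roll": 0,"claw": 1}

```text
clock: 11.2
eef_pos: [562.6, 154.3, 146.7]
tool_rot: [3.138, 0.008, 3.076]
force: [0.2, -0.1, 0.1]
width: 23.0
```

```bash
python3 - <<'E'
from tops import *
im,d,c,W=tops('w6',['new_0','cup_0'],[(480,600,100,200,40,50)])
cv2.imwrite('pics/w6v.png',cv2.resize(im[130:384,130:400],None,fx=2.2,fy=2.2))
E
```

```text
{'clock': np.float64(11.2), 'eef_pos': array([562.63, 154.31, 146.73]), 'tool_rot': array([3.14, 0.01, 3.08]), 'force': array([ 0.23, -0.12,  0.11]), 'width': np.float64(22.97)}
new_0 [261. 228.] 0.92 [601.7 153.9]
new_0 [356.  18.] 0.83 [409.3 251.2]
cup_0 [199.  48.] 0.93 [428.6 107.8]
cup_0 [ 80. 212.] 0.93 [581.1 -51.2]
cup_0 [370. 149.] 0.89 [534.  266.4]
cup_0 [264. 176.] 0.79 [555.2 160.2]
cup_0 [104. 121.] 0.73 [485.    2.2]
cup_0 [348.  26.] 0.61 [412.5 248.5]
(40, 50) 634 mean [551.2 161.3  45. ] circ [array([556.8, 160. ]), np.float64(29.8)]
```

View pics/w6v.png

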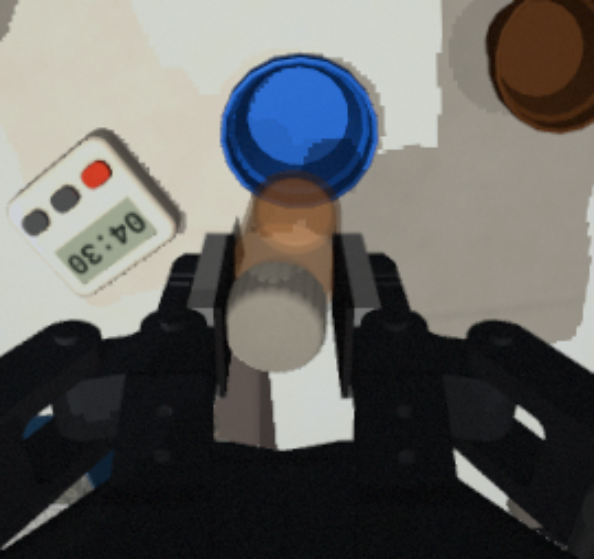

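The vial is held in its pads (crop pixels: cap 277,320; foot 295,210), but it seems to lean slightly in the jaw plane. The empty cup is at (300,130). I'll measure the lean.

```bash
python3 - <<'E'
import numpy as np
W=np.load('w6W.npy')
m=(abs(W[...,0]-560)<40)&(abs(W[...,1]-155)<22)&(W[...,2]>90)&(W[...,2]<185)
P=W[m];print(len(P))
for z in range(90,185,6):
    q=P[(P[:,2]>=z)&(P[:,2]<z+6)]
    if len(q)>5: print(z,len(q),'x',np.round([q[:,0].min(),q[:,0].max()],1),'y',np.round([q[:,1].min(),q[:,1].max(),np.median(q[:,1])],1))
E
```

```text
6662
102 62 x [548.3 559.3] y [145.2 170.  156.9]
108 140 x [548.1 559.2] y [144.7 169.7 159.2]
114 179 x [548.3 560.8] y [141.2 169.4 157.9]
120 190 x [548.1 560.9] y [140.6 168.8 157.2]
126 192 x [548.2 558.3] y [142.4 167.8 157.1]
132 206 x [548.3 555.7] y [142.4 166.4 156. ]
138 602 x [548.6 573.5] y [133.1 176.9 155.2]
144 682 x [549.6 571.6] y [133.1 177.  157.9]
150 391 x [549.8 574. ] y [133.1 176.8 158.3]
156 602 x [549.8 573.7] y [133.1 177.  155.5]
162 1890 x [549.5 574.5] y [133.1 176.9 152.4]
168 681 x [549.4 574.1] y [136.3 172.8 164.9]
174 333 x [547.1 572.9] y [133.3 176.8 166.3]
180 512 x [546.5 571.6] y [133.  176.9 166.7]
```

Emit:
send_rows:
  rows:
    - {"x": -0.5,"y": -3.8,"z": 0,"roll": 0,"claw": 1}
    - {"x": -1.1,"y": -7.7,"z": 0,"roll": 0,"claw": 1}
    - {"x": -1.7,"y": -11.6,"z": 0,"roll": 0,"claw": 1}
    - {"x": -2.2,"y": -15.5,"z": 0,"roll": 0,"claw": 1}
    - {"x": -2.8,"y": -19.3,"z": 0,"roll": 0,"claw": 1}

```text
clock: 11.77
eef_pos: [530.2, -41.2, 140.3]
tool_rot: [-3.141, -0.002, 3.076]
force: [0.8, -0.0, -0.8]
width: 23.6
```

Emit:
send_rows:
  rows:
    - {"x": -0.5,"y": -3.8,"z": 0,"roll": 0,"claw": 1}
    - {"x": -1.1,"y": -7.7,"z": -1,"roll": 0,"claw": 1}
    - {"x": -1.7,"y": -11.6,"z": -2,"roll": 0,"claw": 1}
    - {"x": -2.2,"y": -15.5,"z": -3,"roll": 0,"claw": 1}
    - {"x": -2.8,"y": -19.2,"z": -4,"roll": 0,"claw": 1}

```text
clock: 12.18
eef_pos: [502.2, -233.2, 99.9]
tool_rot: [3.141, -0.002, 3.076]
force: [0.4, -0.3, -0.4]
width: 23.6
```

Emit:
send_rows:
  rows:
    - {"x": 0,"y": 0,"z": 0,"roll": 0,"claw": 1}
    - {"x": 0,"y": 0,"z": 0,"roll": 0,"claw": 1}
    - {"x": 0,"y": 0,"z": 0,"roll": 0,"claw": 1}

```text
clock: 12.43
eef_pos: [502.9, -230.6, 100.4]
tool_rot: [3.14, -0.002, 3.076]
force: [-0.1, 1.0, -0.2]
width: 23.1
```

```bash
python3 - <<'E'
from tops import *
im,d,c,W=tops('w7',['lane_front','follower_knob','old_0'],[(420,640,-260,-210,66,75)])
cv2.imwrite('pics/w7v.png',cv2.resize(im[60:330,120:400],None,fx=2.2,fy=2.2))
P=W[(d>0)&(abs(W[...,0]-506)<40)&(abs(W[...,1]+231)<23)&(W[...,2]>40)&(W[...,2]<150)]
for z in range(54,110,6):
    q=P[(P[:,2]>=z)&(P[:,2]<z+6)]
    if len(q)>5: print(z,len(q),'x',np.round([q[:,0].min(),q[:,0].max()],1),'y',np.round([q[:,1].min(),q[:,1].max()],1))
A=W[d>0]
for s,y0,y1 in(('L',-222,-195),('R',-265,-240)):
    k=A[(A[:,0]>425)&(A[:,0]<640)&(A[:,1]>y0)&(A[:,1]<y1)&(A[:,2]>25)&(A[:,2]<34)]
    p=np.polyfit(k[:,0],k[:,1],1);print(s,len(k),p[0],np.polyval(p,506))
E
```

```text
{'clock': np.float64(12.43), 'eef_pos': array([ 502.86, -230.59,  100.37]), 'tool_rot': array([ 3.14, -0.  ,  3.08]), 'force': array([-0.07,  0.96, -0.24]), 'width': np.float64(23.09)}
lane_front [259. 102.] 0.58 [ 424.4 -225.3]
old_0 [267. 158.] 0.74 [ 467.5 -222.4]
old_0 [265. 124.] 0.61 [ 441.3 -222.2]
(66, 75) 1199 mean [ 443.2 -224.9   69.6] circ [array([ 443.5, -224.9]), np.float64(11.1)]
(66, 75) 1118 mean [ 469.2 -225.7   69.6] circ [array([ 469.8, -225.8]), np.float64(11.1)]
(66, 75) 244 mean [ 491.2 -226.4   70.5] circ [array([ 496.7, -228.1]), np.float64(12.8)]
54 20 x [488.3 497.2] y [-238.3 -215.4]
60 144 x [466.  498.4] y [-240.4 -215. ]
66 932 x [466.1 500.9] y [-243.7 -214.9]
72 182 x [488.3 500.6] y [-244.  -215.9]
78 191 x [488.3 499.3] y [-244.3 -216.4]
84 193 x [488.6 496.1] y [-242.3 -218.4]
90 446 x [488.5 512. ] y [-253.1 -211.9]
96 800 x [489.8 514. ] y [-254.  -208.1]
102 403 x [490.  513.9] y [-254. -208.]
108 589 x [490.2 514.5] y [-254.  -208.2]
L 802 -0.06751259893524753 -212.17835604446057
R 833 -0.04743257203361615 -247.81022991077663
```

View pics/w7v.png

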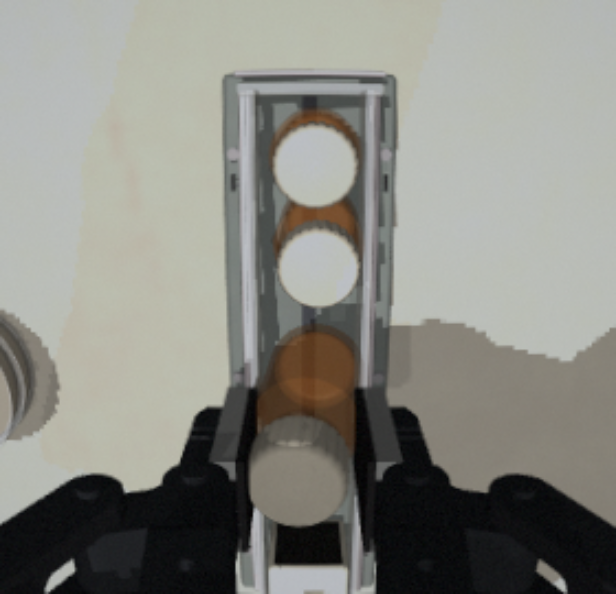

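The camera agrees with the touch data here: the channel centre is at y ≈ −229.7 and the held vial is centred on −229.6. There is a gap of about 5 mm behind the rear old vial (crop pixel 317,265). I'll lower it.

Emit:
send_rows:
  rows:
    - {"x": 0,"y": 0,"z": -1.5,"roll": 0,"claw": 1}
    - {"x": 0,"y": 0,"z": -3,"roll": 0,"claw": 1}
    - {"x": 0,"y": 0,"z": -4.2,"roll": 0,"claw": 1}
    - {"x": 0,"y": 0,"z": -4.8,"roll": 0,"claw": 1}
    - {"x": 0,"y": 0,"z": -4.9,"roll": 0,"claw": 1}

```text
clock: 13.05
eef_pos: [503.2, -230.4, 51.3]
tool_rot: [3.141, -0.002, 3.077]
force: [0.8, 0.7, -0.0]
width: 23.4
```

Emit:
send_rows:
  rows:
    - {"x": 0,"y": 0,"z": 0,"roll": 0,"claw": 1}
    - {"x": 0,"y": 0,"z": 0,"roll": 0,"claw": 1}

```text
clock: 13.22
eef_pos: [503.9, -231.5, 52.7]
tool_rot: [-3.141, 0.001, 3.076]
force: [-0.5, -0.3, 0.5]
width: 23.0
```

Not quite touching yet, so lower it 1.5 mm more, then release and lift.

Emit:
send_rows:
  rows:
    - {"x": 0,"y": 0,"z": -0.1,"roll": 0,"claw": 1}
    - {"x": 0,"y": 0,"z": -0.15,"roll": 0,"claw": 1}
    - {"x": 0,"y": 0,"z": -0.15,"roll": 0,"claw": 1}

```text
clock: 13.47
eef_pos: [503.8, -231.8, 51.2]
tool_rot: [-3.141, 0.001, 3.076]
force: [0.5, -0.6, 1.3]
width: 23.5
```

Emit:
send_rows:
  rows:
    - {"x": 0,"y": 0,"z": 0,"roll": 0,"claw": 0.6}
    - {"x": 0,"y": 0,"z": 0,"roll": 0,"claw": 0.6}
    - {"x": 0,"y": 0,"z": 0,"roll": 0,"claw": 0.3}
    - {"x": 0,"y": 0,"z": 0,"roll": 0,"claw": 0}
    - {"x": 0,"y": 0,"z": 0,"roll": 0,"claw": 0}

```text
clock: 13.88
eef_pos: [503.5, -231.5, 50.8]
tool_rot: [3.142, 0.0, 3.076]
force: [-0.8, -0.2, 0.2]
width: 69.4
```

Emit:
send_rows:
  rows:
    - {"x": 0,"y": 0,"z": 1,"roll": 0,"claw": 0}
    - {"x": 0,"y": 0,"z": 4,"roll": 0,"claw": 0}
    - {"x": 0,"y": 0,"z": 8,"roll": 0,"claw": 0}
    - {"x": 0,"y": 0,"z": 10,"roll": 0,"claw": 0}
    - {"x": 0,"y": 0,"z": 10,"roll": 0,"claw": 0}

```text
clock: 14.3
eef_pos: [506.5, -232.9, 156.1]
tool_rot: [-3.139, 0.009, 3.076]
force: [0.1, -0.9, -0.1]
width: 85.4
```

```bash
python3 - <<'E'
from tops import *
im,d,c,W=tops('w8',['old_0','cup_0'],[(420,640,-260,-210,66,75)])
E
```

```text
{'clock': np.float64(14.3), 'eef_pos': array([ 506.47, -232.95,  156.12]), 'tool_rot': array([-3.14,  0.01,  3.08]), 'force': array([ 0.14, -0.89, -0.12]), 'width': np.float64(85.36)}
old_0 [264. 142.] 0.83 [ 467.1 -226. ]
old_0 [266. 115.] 0.56 [ 441.4 -222.7]
cup_0 [416. 237.] 0.83 [585.1 -52.6]
cup_0 [462. 155.] 0.6 [487.8   1.7]
(66, 75) 690 mean [ 443.5 -224.9   69.5] circ [array([ 443.6, -224.9]), np.float64(11.2)]
(66, 75) 651 mean [ 469.6 -225.9   69.6] circ [array([ 469.9, -225.8]), np.float64(11.2)]
(66, 75) 595 mean [ 502.  -229.9   69.6] circ [array([ 502.9, -230. ]), np.float64(11.1)]
(66, 75) 357 mean [ 609.7 -237.7   70.4] circ [array([ 611.3, -237.6]), np.float64(10.9)]
```

Emit:
send_rows:
  rows:
    - {"x": -0.8,"y": 4,"z": 0.8,"roll": 0,"claw": 0}
    - {"x": -1.6,"y": 8,"z": 1.6,"roll": 0,"claw": 0}
    - {"x": -2.4,"y": 12,"z": 2.4,"roll": 0,"claw": 0}
    - {"x": -3.2,"y": 16,"z": 3.2,"roll": 0,"claw": 0}
    - {"x": -4,"y": 20,"z": 4,"roll": 0,"claw": 0}

```text
clock: 14.87
eef_pos: [461.7, -29.8, 189.8]
tool_rot: [-3.141, -0.003, 3.075]
force: [0.5, 0.9, 0.1]
width: 85.1
```

Emit:
send_rows:
  rows:
    - {"x": -0.8,"y": 4,"z": 0,"roll": 0,"claw": 0}
    - {"x": -1.6,"y": 8,"z": 0,"roll": 0,"claw": 0}
    - {"x": -2.4,"y": 12,"z": 0,"roll": 0,"claw": 0}
    - {"x": -3.2,"y": 16,"z": 0,"roll": 0,"claw": 0}
    - {"x": -4,"y": 20,"z": 0,"roll": 0,"claw": 0}

```text
clock: 15.28
eef_pos: [421.8, 169.9, 189.7]
tool_rot: [-3.14, -0.003, 3.076]
force: [0.8, -0.2, 0.3]
width: 85.5
```

Emit:
send_rows:
  rows:
    - {"x": -0.8,"y": 4,"z": 0,"roll": 0,"claw": 0}
    - {"x": -1.3,"y": 8.5,"z": 0,"roll": 0,"claw": 0}
    - {"x": -1.3,"y": 8.5,"z": 0,"roll": 0,"claw": 0}
    - {"x": -1.3,"y": 8.5,"z": 0,"roll": 0,"claw": 0}

```text
clock: 15.62
eef_pos: [408.8, 256.5, 189.4]
tool_rot: [-3.141, -0.002, 3.083]
force: [-1.1, -0.4, 0.4]
width: 85.6
```

```bash
python3 - <<'E'
from tops import *
im,d,c,W=tops('w9',['new_0'],[(380,620,90,300,76,90),(380,600,90,290,40,50)])
q=W[(d>0)&(W[...,1]>270)&(W[...,1]<420)&(abs(W[...,0]-411)<70)&(W[...,2]>25)]
print(len(q),q[:,1].min() if len(q) else '',q[:,2].max() if len(q) else '')
E
```

```text
{'clock': np.float64(15.62), 'eef_pos': array([408.78, 256.45, 189.43]), 'tool_rot': array([-3.14, -0.  ,  3.08]), 'force': array([-1.12, -0.35,  0.42]), 'width': np.float64(85.56)}
new_0 [254. 179.] 0.73 [408.3 251.3]
(76, 90) 515 mean [410.1 253.8  81.5] circ [array([410.8, 253.7]), np.float64(11.1)]
(40, 50) 579 mean [414.2 250.4  44.9] circ [array([412.9, 250.6]), np.float64(29.8)]
(40, 50) 58 mean [399.8 252.8  44.9] circ [array([405.2, 252.9]), np.float64(12.0)]
(40, 50) 395 mean [425.8 119.6  44.5] circ [array([427.2, 109.1]), np.float64(29.6)]
(40, 50) 492 mean [532.4 262.2  44.3] circ [array([533.2, 264.2]), np.float64(30.2)]
(40, 50) 419 mean [557.5 163.8  44.3] circ [array([556.6, 160.4]), np.float64(30.0)]
17944 270.00343389953247 288.1777694839691
```

Emit:
send_rows:
  rows:
    - {"x": 0.2,"y": -0.2,"z": -3.5,"roll": 0,"claw": 0}
    - {"x": 0.2,"y": -0.2,"z": -7,"roll": 0,"claw": 0}
    - {"x": 0.2,"y": -0.2,"z": -8,"roll": 0,"claw": 0}
    - {"x": 0.2,"y": -0.2,"z": -8,"roll": 0,"claw": 0}
    - {"x": 0.2,"y": -0.2,"z": -8,"roll": 0,"claw": 0}

```text
clock: 16.13
eef_pos: [412.8, 250.0, 110.9]
tool_rot: [-3.14, -0.001, 3.074]
force: [-0.4, -0.1, 0.1]
width: 85.2
```

Emit:
send_rows:
  rows:
    - {"x": 0,"y": 0,"z": 0,"roll": 0,"claw": 0}
    - {"x": 0,"y": 0,"z": 0,"roll": 0,"claw": 0}

```text
clock: 16.3
eef_pos: [413.6, 251.8, 112.3]
tool_rot: [3.14, 0.002, 3.075]
force: [0.9, -0.0, 0.2]
width: 85.5
```

Emit:
send_rows:
  rows:
    - {"x": -0.2,"y": 0.2,"z": -2,"roll": 0,"claw": 0}
    - {"x": -0.2,"y": 0.2,"z": -3.6,"roll": 0,"claw": 0}
    - {"x": -0.2,"y": 0.2,"z": -3.6,"roll": 0,"claw": 0}
    - {"x": -0.2,"y": 0.2,"z": -3.6,"roll": 0,"claw": 0.6}
    - {"x": -0.2,"y": 0.2,"z": -3.6,"roll": 0,"claw": 1}

```text
clock: 16.72
eef_pos: [411.3, 253.8, 76.0]
tool_rot: [3.141, 0.001, 3.076]
force: [0.1, 0.3, -1.0]
width: 63.8
```

Emit:
send_rows:
  rows:
    - {"x": 0,"y": 0,"z": 0,"roll": 0,"claw": 1}
    - {"x": 0,"y": 0,"z": 0,"roll": 0,"claw": 1}
    - {"x": 0,"y": 0,"z": 0,"roll": 0,"claw": 1}
    - {"x": 0,"y": 0,"z": 0,"roll": 0,"claw": 1}
    - {"x": 0,"y": 0,"z": 0,"roll": 0,"claw": 1}

```text
clock: 17.13
eef_pos: [411.0, 253.7, 75.6]
tool_rot: [3.141, 0.001, 3.076]
force: [0.1, -0.0, 1.9]
width: 19.2
```

Emit:
send_rows:
  rows:
    - {"x": 0,"y": 0,"z": 1,"roll": 0,"claw": 1}
    - {"x": 0,"y": 0,"z": 3,"roll": 0,"claw": 1}
    - {"x": 0,"y": 0,"z": 5.5,"roll": 0,"claw": 1}
    - {"x": 0,"y": 0,"z": 7.5,"roll": 0,"claw": 1}
    - {"x": 0,"y": 0,"z": 7.5,"roll": 0,"claw": 1}

```text
clock: 17.55
eef_pos: [412.5, 254.7, 153.6]
tool_rot: [3.137, 0.005, 3.076]
force: [1.1, -0.0, 0.2]
width: 18.7
```

```bash
cat > tilt.py <<'E'
from tops import *
def tilt(fn,x,y,boxes=[]):
    im,d,c,W=tops(fn,[],boxes)
    P=W[(d>0)&(abs(W[...,0]-x)<40)&(abs(W[...,1]-y)<20)&(W[...,2]>30)]
    z0=ctrl.read_state()['eef_pos'][2]-70
    for z in np.arange(z0,z0+60,6):
        q=P[(P[:,2]>=z)&(P[:,2]<z+6)]
        if len(q)>5: print(round(z),len(q),'x',np.round([q[:,0].min(),q[:,0].max()],1),'y',np.round([q[:,1].min(),q[:,1].max()],1))
E
python3 -c "
from tilt import *
tilt('w10',411,254,[(380,470,200,290,40,50)])"
```

```text
{'clock': np.float64(17.55), 'eef_pos': array([412.48, 254.66, 153.64]), 'tool_rot': array([3.14, 0.01, 3.08]), 'force': array([ 1.13, -0.03,  0.17]), 'width': np.float64(18.72)}
(40, 50) 560 mean [405.2 250.2  45.2] circ [array([412.9, 250.4]), np.float64(29.8)]
94 16 x [399.8 406.9] y [241.5 265. ]
100 111 x [399.4 410.4] y [240.  266.4]
106 126 x [399.3 410.2] y [240.5 268. ]
112 141 x [399.1 414.5] y [240.5 268. ]
118 148 x [399.  412.2] y [241.  268.1]
124 159 x [399. 411.] y [240.7 267. ]
130 279 x [398.9 409. ] y [241.6 266.7]
136 370 x [399.6 410.1] y [244.3 264.1]
```

Emit:
send_rows:
  rows:
    - {"x": 0.9,"y": -3.8,"z": 0,"roll": 0,"claw": 1}
    - {"x": 1.9,"y": -7.6,"z": 0,"roll": 0,"claw": 1}
    - {"x": 2.9,"y": -11.4,"z": 0,"roll": 0,"claw": 1}
    - {"x": 3.8,"y": -15.2,"z": 0,"roll": 0,"claw": 1}
    - {"x": 4.8,"y": -19,"z": 0,"roll": 0,"claw": 1}

```text
clock: 18.02
eef_pos: [457.7, 61.8, 149.2]
tool_rot: [-3.141, -0.002, 3.077]
force: [1.0, 0.5, -1.2]
width: 18.8
```

Emit:
send_rows:
  rows:
    - {"x": 0.9,"y": -3.8,"z": 0,"roll": 0,"claw": 1}
    - {"x": 1.9,"y": -7.6,"z": 0,"roll": 0,"claw": 1}
    - {"x": 2.9,"y": -11.4,"z": 0,"roll": 0,"claw": 1}
    - {"x": 3.8,"y": -15.2,"z": 0,"roll": 0,"claw": 1}
    - {"x": 4.8,"y": -19,"z": 0,"roll": 0,"claw": 1}

```text
clock: 18.43
eef_pos: [505.7, -128.3, 149.0]
tool_rot: [3.141, -0.002, 3.076]
force: [1.1, -0.2, -1.2]
width: 19.0
```

Emit:
send_rows:
  rows:
    - {"x": 0.9,"y": -3.8,"z": 0,"roll": 0,"claw": 1}
    - {"x": 1.9,"y": -7.2,"z": 0,"roll": 0,"claw": 1}
    - {"x": 2.7,"y": -10.6,"z": 0,"roll": 0,"claw": 1}
    - {"x": 2.7,"y": -10.6,"z": -1,"roll": 0,"claw": 1}
    - {"x": 2.7,"y": -10.6,"z": -2,"roll": 0,"claw": 1}

```text
clock: 18.85
eef_pos: [533.0, -235.3, 128.8]
tool_rot: [-3.141, -0.0, 3.071]
force: [-0.6, 0.3, -1.4]
width: 18.7
```

Emit:
send_rows:
  rows:
    - {"x": 0,"y": 0,"z": 0,"roll": 0,"claw": 1}
    - {"x": 0,"y": 0,"z": 0,"roll": 0,"claw": 1}
    - {"x": 0,"y": 0,"z": 0,"roll": 0,"claw": 1}

```text
clock: 19.1
eef_pos: [533.4, -230.6, 129.5]
tool_rot: [3.14, -0.001, 3.078]
force: [0.2, 0.3, -0.2]
width: 18.8
```

```bash
python3 -c "
from tilt import *
tilt('w11',536,-232,[(420,525,-260,-210,66,75)])"
```

```text
{'clock': np.float64(19.1), 'eef_pos': array([ 533.41, -230.59,  129.53]), 'tool_rot': array([ 3.14, -0.  ,  3.08]), 'force': array([ 0.18,  0.31, -0.19]), 'width': np.float64(18.78)}
(66, 75) 871 mean [ 443.8 -224.9   69.5] circ [array([ 443.6, -225.1]), np.float64(11.2)]
(66, 75) 901 mean [ 470.  -225.8   69.6] circ [array([ 470.1, -225.8]), np.float64(11.2)]
(66, 75) 822 mean [ 502.4 -230.    69.6] circ [array([ 503., -230.]), np.float64(11.1)]
60 12 x [496.2 506.1] y [-241.  -219.1]
66 698 x [496. 514.] y [-241.  -219.4]
72 50 x [520.  529.4] y [-244.5 -219.3]
78 111 x [519.7 530.1] y [-245.  -218.9]
84 133 x [519.6 534. ] y [-244.6 -217.3]
90 143 x [519.7 535.5] y [-244.9 -217.2]
96 159 x [519.6 533.7] y [-244.5 -217.3]
102 171 x [519.7 530.5] y [-244.8 -218.6]
108 348 x [519.7 530. ] y [-243.3 -219.3]
114 275 x [521.5 531.1] y [-240.5 -221.4]
```

Emit:
send_rows:
  rows:
    - {"x": 0.3,"y": -0.1,"z": -2,"roll": 0,"claw": 1}
    - {"x": 0.3,"y": -0.1,"z": -4,"roll": 0,"claw": 1}
    - {"x": 0.3,"y": -0.1,"z": -5.5,"roll": 0,"claw": 1}
    - {"x": 0.3,"y": -0.1,"z": -6.2,"roll": 0,"claw": 1}
    - {"x": 0.3,"y": -0.1,"z": -6.4,"roll": 0,"claw": 1}

```text
clock: 19.57
eef_pos: [536.1, -232.4, 65.0]
tool_rot: [3.141, -0.002, 3.077]
force: [0.2, -1.0, -0.2]
width: 19.1
```

Emit:
send_rows:
  rows:
    - {"x": 0,"y": 0,"z": -0.1,"roll": 0,"claw": 1}
    - {"x": 0,"y": 0,"z": -0.1,"roll": 0,"claw": 1}

```text
clock: 19.73
eef_pos: [537.1, -233.5, 65.6]
tool_rot: [-3.141, 0.001, 3.076]
force: [-0.3, -0.1, -0.5]
width: 18.5
```

Emit:
send_rows:
  rows:
    - {"x": 0,"y": 0.1,"z": -0.1,"roll": 0,"claw": 1}
    - {"x": 0,"y": 0.1,"z": -0.15,"roll": 0,"claw": 1}
    - {"x": 0,"y": 0.1,"z": -0.15,"roll": 0,"claw": 1}

```text
clock: 19.98
eef_pos: [536.9, -232.5, 63.9]
tool_rot: [-3.141, 0.001, 3.076]
force: [-0.2, -0.4, 0.4]
width: 18.5
```

Emit:
send_rows:
  rows:
    - {"x": 0,"y": 0,"z": 0,"roll": 0,"claw": 0.6}
    - {"x": 0,"y": 0,"z": 0,"roll": 0,"claw": 0.6}
    - {"x": 0,"y": 0,"z": 0,"roll": 0,"claw": 0.3}
    - {"x": 0,"y": 0,"z": 0,"roll": 0,"claw": 0}
    - {"x": 0,"y": 0,"z": 0,"roll": 0,"claw": 0}

```text
clock: 20.4
eef_pos: [536.6, -232.6, 63.4]
tool_rot: [-3.142, 0.0, 3.076]
force: [0.1, 1.0, 0.4]
width: 69.2
```

Emit:
send_rows:
  rows:
    - {"x": 0,"y": 0,"z": 1,"roll": 0,"claw": 0}
    - {"x": 0,"y": 0,"z": 3,"roll": 0,"claw": 0}
    - {"x": 2,"y": 0,"z": 5,"roll": 0,"claw": 0}
    - {"x": 4,"y": -0.3,"z": 5,"roll": 0,"claw": 0}
    - {"x": 7.3,"y": -0.4,"z": 5,"roll": 0,"claw": 0}

```text
clock: 20.82
eef_pos: [608.7, -238.1, 116.0]
tool_rot: [-3.14, 0.0, 3.074]
force: [-0.6, -1.3, -0.4]
width: 85.7
```

Emit:
send_rows:
  rows:
    - {"x": 0,"y": 0,"z": 0,"roll": 0,"claw": 0}
    - {"x": 0,"y": 0,"z": 0,"roll": 0,"claw": 0}
    - {"x": 0,"y": 0,"z": 0,"roll": 0,"claw": 0}

```text
clock: 21.07
eef_pos: [608.7, -236.4, 113.4]
tool_rot: [3.142, -0.001, 3.076]
force: [0.2, -0.5, 0.1]
width: 85.5
```

```bash
python3 - <<'E'
from tops import *
im,d,c,W=tops('w12',[],[(420,640,-260,-210,66,75)])
E
```

```text
{'clock': np.float64(21.07), 'eef_pos': array([ 608.73, -236.41,  113.38]), 'tool_rot': array([ 3.14, -0.  ,  3.08]), 'force': array([ 0.22, -0.52,  0.08]), 'width': np.float64(85.47)}
(66, 75) 654 mean [ 474.  -226.    69.3] circ [array([ 470.8, -225.6]), np.float64(10.9)]
(66, 75) 1027 mean [ 503.5 -229.9   69.5] circ [array([ 503.2, -229.9]), np.float64(11.0)]
(66, 75) 1045 mean [ 536.8 -232.1   69.5] circ [array([ 536.8, -232.3]), np.float64(11.3)]
(66, 75) 809 mean [ 610.7 -237.5   70.6] circ [array([ 611.9, -237.3]), np.float64(10.9)]
```

Emit:
send_rows:
  rows:
    - {"x": 0.2,"y": -0.1,"z": -3,"roll": 0,"claw": 0}
    - {"x": 0.2,"y": -0.1,"z": -5.4,"roll": 0,"claw": 0}
    - {"x": 0.2,"y": -0.1,"z": -5.4,"roll": 0,"claw": 0}
    - {"x": 0.2,"y": -0.1,"z": -5.4,"roll": 0,"claw": 0.6}
    - {"x": 0.2,"y": -0.1,"z": -5.4,"roll": 0,"claw": 1}

```text
clock: 21.53
eef_pos: [611.6, -238.0, 60.4]
tool_rot: [-3.141, 0.001, 3.075]
force: [0.0, 0.6, -0.2]
width: 63.6
```

Emit:
send_rows:
  rows:
    - {"x": 0,"y": 0,"z": 0,"roll": 0,"claw": 1}
    - {"x": 0,"y": 0,"z": 0,"roll": 0,"claw": 1}
    - {"x": 0,"y": 0,"z": 0,"roll": 0,"claw": 1}
    - {"x": 0,"y": 0,"z": 0,"roll": 0,"claw": 1}
    - {"x": 0,"y": 0,"z": 0,"roll": 0,"claw": 1}

```text
clock: 21.95
eef_pos: [612.6, -237.1, 60.8]
tool_rot: [3.141, 0.002, 3.076]
force: [-0.3, 1.7, 5.4]
width: 19.5
```

Emit:
send_rows:
  rows:
    - {"x": -0.5,"y": 0.03,"z": 0,"roll": 0,"claw": 1}
    - {"x": -1.2,"y": 0.08,"z": 0,"roll": 0,"claw": 1}
    - {"x": -1.9,"y": 0.13,"z": 0,"roll": 0,"claw": 1}
    - {"x": -2.6,"y": 0.18,"z": 0,"roll": 0,"claw": 1}
    - {"x": -3.2,"y": 0.22,"z": 0,"roll": 0,"claw": 1}

```text
clock: 22.37
eef_pos: [580.8, -234.9, 60.8]
tool_rot: [3.142, 0.004, 3.076]
force: [1.3, 1.8, 6.4]
width: 19.5
```

Emit:
send_rows:
  rows:
    - {"x": -0.5,"y": 0.03,"z": 0,"roll": 0,"claw": 1}
    - {"x": -1,"y": 0.07,"z": 0,"roll": 0,"claw": 1}
    - {"x": -1.4,"y": 0.1,"z": 0,"roll": 0,"claw": 1}
    - {"x": -1.8,"y": 0.12,"z": 0,"roll": 0,"claw": 1}
    - {"x": -2,"y": 0.14,"z": 0,"roll": 0,"claw": 1}

```text
clock: 22.78
eef_pos: [560.9, -233.5, 60.8]
tool_rot: [3.142, 0.004, 3.076]
force: [1.6, 1.0, 4.4]
width: 19.6
```

Emit:
send_rows:
  rows:
    - {"x": -0.15,"y": 0.01,"z": 0,"roll": 0,"claw": 1}
    - {"x": -0.3,"y": 0.02,"z": 0,"roll": 0,"claw": 1}
    - {"x": -0.45,"y": 0.03,"z": 0,"roll": 0,"claw": 1}
    - {"x": -0.5,"y": 0.03,"z": 0,"roll": 0,"claw": 1}

```text
clock: 23.12
eef_pos: [556.4, -233.2, 60.8]
tool_rot: [-3.142, 0.004, 3.077]
force: [1.9, 1.7, 5.3]
width: 19.4
```

Emit:
send_rows:
  rows:
    - {"x": -0.1,"y": 0.01,"z": 0,"roll": 0,"claw": 1}
    - {"x": -0.2,"y": 0.02,"z": 0,"roll": 0,"claw": 1}

```text
clock: 23.28
eef_pos: [554.7, -233.1, 60.8]
tool_rot: [-3.141, 0.005, 3.077]
force: [2.1, 1.6, 5.6]
width: 19.5
```

```bash
python3 - <<'E'
from tops import *
im,d,c,W=tops('w13',['lane_front','follower_face'],[(420,540,-260,-210,66,75)])
E
```

```text
{'clock': np.float64(23.28), 'eef_pos': array([ 554.65, -233.08,   60.8 ]), 'tool_rot': array([-3.14,  0.  ,  3.08]), 'force': array([2.14, 1.61, 5.6 ]), 'width': np.float64(19.55)}
(66, 75) 1952 mean [ 443.5 -224.2   69.6] circ [array([ 442.5, -224. ]), np.float64(11.3)]
(66, 75) 2123 mean [ 468.9 -224.5   69.7] circ [array([ 468.8, -224.5]), np.float64(11.1)]
(66, 75) 2075 mean [ 494.9 -228.9   69.9] circ [array([ 495.2, -228.9]), np.float64(11.1)]
(66, 75) 1821 mean [ 520.3 -231.6   69.6] circ [array([ 521. , -231.7]), np.float64(11.1)]
```

Emit:
send_rows:
  rows:
    - {"x": -0.1,"y": 0.01,"z": 0,"roll": 0,"claw": 1}
    - {"x": -0.2,"y": 0.02,"z": 0,"roll": 0,"claw": 1}
    - {"x": -0.2,"y": 0.02,"z": 0,"roll": 0,"claw": 1}

```text
clock: 23.68
eef_pos: [552.5, -232.9, 60.8]
tool_rot: [-3.141, 0.005, 3.077]
force: [2.0, 1.6, 6.1]
width: 19.2
```

Emit:
send_rows:
  rows:
    - {"x": -0.1,"y": 0.01,"z": 0,"roll": 0,"claw": 1}
    - {"x": -0.2,"y": 0.02,"z": 0,"roll": 0,"claw": 1}
    - {"x": -0.2,"y": 0.02,"z": 0,"roll": 0,"claw": 1}

```text
clock: 23.93
eef_pos: [550.6, -232.8, 60.8]
tool_rot: [-3.141, 0.005, 3.076]
force: [2.2, 0.8, 5.7]
width: 19.5
```

Emit:
send_rows:
  rows:
    - {"x": -0.1,"y": 0.01,"z": 0,"roll": 0,"claw": 1}
    - {"x": -0.2,"y": 0.02,"z": 0,"roll": 0,"claw": 1}
    - {"x": -0.2,"y": 0.02,"z": 0,"roll": 0,"claw": 1}

```text
clock: 24.18
eef_pos: [549.7, -232.7, 60.8]
tool_rot: [-3.141, 0.007, 3.077]
force: [4.7, 1.6, 4.8]
width: 19.3
```

```bash
python3 - <<'E'
from tops import *
im,d,c,W=tops('w14',['lane_front','follower_face'],[(410,540,-260,-210,66,75)])
cv2.imwrite('pics/w14v.png',cv2.resize(im[90:350,150:370],None,fx=2.2,fy=2.2))
E
```

```text
{'clock': np.float64(24.18), 'eef_pos': array([ 549.68, -232.72,   60.81]), 'tool_rot': array([-3.14,  0.01,  3.08]), 'force': array([4.67, 1.62, 4.8 ]), 'width': np.float64(19.32)}
(66, 75) 1983 mean [ 438.7 -225.    69.7] circ [array([ 437.7, -225.1]), np.float64(11.3)]
(66, 75) 2146 mean [ 464.5 -223.9   70. ] circ [array([ 464.3, -223.8]), np.float64(11.1)]
(66, 75) 2094 mean [ 490.  -229.    70.2] circ [array([ 490.3, -229. ]), np.float64(11.1)]
(66, 75) 1825 mean [ 515.6 -233.5   69.7] circ [array([ 516.5, -233.5]), np.float64(11.1)]
(66, 75) 131 mean [ 537.8 -245.5   70.7] circ [array([ 538.2, -245.5]), np.float64(3.3)]
(66, 75) 87 mean [ 539.3 -233.3   68.2] circ [array([ 539.6, -233.6]), np.float64(4.5)]
(66, 75) 128 mean [ 539.3 -219.5   70.6] circ [array([ 539.5, -219.4]), np.float64(3.4)]
```

View pics/w14v.png

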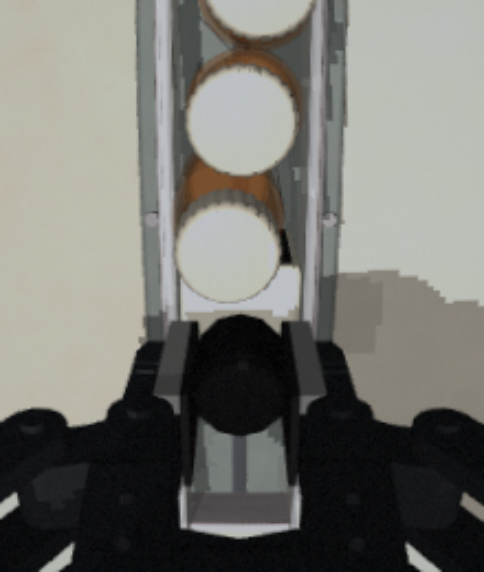

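The row is closed: x-force has risen to about 5 N against the stop, and the vials are touching with the follower face behind the last one (crop pixel 230,250 against the follower at 240,290). Release and go to cup B; I'll also measure where the open fingertips are from saved depth.

Emit:
send_rows:
  rows:
    - {"x": 0.1,"y": 0,"z": 0,"roll": 0,"claw": 0.5}
    - {"x": 0.1,"y": 0,"z": 0,"roll": 0,"claw": 0}
    - {"x": 0.1,"y": 0,"z": 0,"roll": 0,"claw": 0}
    - {"x": 0.1,"y": 0,"z": 0,"roll": 0,"claw": 0}
    - {"x": 0.1,"y": 0,"z": 0,"roll": 0,"claw": 0}

```text
clock: 24.75
eef_pos: [546.7, -232.9, 58.9]
tool_rot: [3.142, -0.002, 3.076]
force: [-0.0, -0.6, 0.4]
width: 78.7
```

Emit:
send_rows:
  rows:
    - {"x": 0,"y": 0,"z": 3,"roll": 0,"claw": 0}
    - {"x": 0,"y": 0,"z": 7,"roll": 0,"claw": 0}
    - {"x": 0,"y": 0,"z": 11,"roll": 0,"claw": 0}
    - {"x": 0.1,"y": 4,"z": 12,"roll": 0,"claw": 0}
    - {"x": 0.2,"y": 8,"z": 12,"roll": 0,"claw": 0}

```text
clock: 25.17
eef_pos: [551.4, -156.1, 183.2]
tool_rot: [-3.138, 0.008, 3.069]
force: [1.6, 2.2, -0.6]
width: 85.3
```

Emit:
send_rows:
  rows:
    - {"x": 0.1,"y": 4,"z": 0,"roll": 0,"claw": 0}
    - {"x": 0.2,"y": 8,"z": 0,"roll": 0,"claw": 0}
    - {"x": 0.3,"y": 12,"z": 0,"roll": 0,"claw": 0}
    - {"x": 0.4,"y": 16,"z": 0,"roll": 0,"claw": 0}
    - {"x": 0.5,"y": 20,"z": 0,"roll": 0,"claw": 0}

```text
clock: 25.58
eef_pos: [553.9, 48.8, 179.3]
tool_rot: [-3.141, -0.001, 3.076]
force: [1.2, -0.5, -0.0]
width: 85.3
```

Emit:
send_rows:
  rows:
    - {"x": 0,"y": 4,"z": 0,"roll": 0,"claw": 0}
    - {"x": 0,"y": 8,"z": 0,"roll": 0,"claw": 0}
    - {"x": 0,"y": 11.3,"z": 0,"roll": 0,"claw": 0}
    - {"x": 0,"y": 11.3,"z": 0,"roll": 0,"claw": 0}
    - {"x": 0,"y": 11.3,"z": 0,"roll": 0,"claw": 0}

```text
clock: 26.0
eef_pos: [553.7, 163.0, 178.9]
tool_rot: [3.141, -0.001, 3.081]
force: [0.1, -0.1, 0.1]
width: 85.2
```

```bash
python3 - <<'E'
from tops import *
for f,p in(('w9',(408.8,256.5,189.4)),('w6',(562.6,154.3,146.7)),('w10',(412.5,254.7,153.6)),('w11',(533.4,-230.6,129.5))):
    W=np.load(f+'W.npy');q=(W-np.array(p)).reshape(-1,3)
    q=q[(abs(q[:,0])<16)&(abs(q[:,1])>14)&(abs(q[:,1])<58)&(q[:,2]>-25)&(q[:,2]<45)]
    print(f,len(q),np.round(np.percentile(q,[0,2,10],axis=0),1).tolist(), np.round(np.percentile(q,98,axis=0),1))
im,d,c,W=tops('w15',['cup_0'],[(380,620,90,300,40,50)])
E
```

```text
w9 4102 [[-15.7, -56.5, 1.4], [-14.4, -54.8, 4.6], [-13.7, -47.4, 9.6]] [10.8 54.6 43.1]
w6 5093 [[-16.0, -48.5, -23.8], [-15.4, -43.0, -2.1], [-14.2, -33.4, 8.2]] [ 9.2 42.5 44.9]
w10 4457 [[-16.0, -46.5, -8.1], [-15.3, -41.8, -1.1], [-14.3, -32.9, 9.9]] [ 9.2 40.7 44.9]
w11 4504 [[-16.0, -45.5, -7.6], [-15.0, -41.4, -1.0], [-14.0, -32.8, 10.0]] [ 9.7 41.  44.9]
{'clock': np.float64(26.0), 'eef_pos': array([553.68, 163.02, 178.94]), 'tool_rot': array([ 3.14, -0.  ,  3.08]), 'force': array([ 0.09, -0.08,  0.14]), 'width': np.float64(85.16)}
cup_0 [ 89. 210.] 0.87 [580.2 -51.4]
cup_0 [352. 154.] 0.8 [533.9 265.6]
cup_0 [202.  65.] 0.73 [429.7 111.6]
cup_0 [109. 128.] 0.63 [484.5  -2.6]
cup_0 [337.  42.] 0.6 [411.9 253.3]
(40, 50) 635 mean [413.3 250.6  44.6] circ [array([413.3, 250.6]), np.float64(29.9)]
(40, 50) 455 mean [426.6 117.   45. ] circ [array([427.5, 108.6]), np.float64(29.7)]
(40, 50) 634 mean [533.3 264.1  44.6] circ [array([533.7, 264. ]), np.float64(30.0)]
(40, 50) 628 mean [557.9 160.   45. ] circ [array([556.8, 159.8]), np.float64(29.7)]
```

Emit:
send_rows:
  rows:
    - {"x": 0.2,"y": 0,"z": -3.5,"roll": 0,"claw": 0}
    - {"x": 0.2,"y": 0,"z": -7,"roll": 0,"claw": 0}
    - {"x": 0.2,"y": 0,"z": -8,"roll": 0,"claw": 0}
    - {"x": 0.2,"y": 0,"z": -8,"roll": 0,"claw": 0}
    - {"x": 0.2,"y": 0,"z": -8,"roll": 0,"claw": 0}

```text
clock: 26.52
eef_pos: [556.8, 158.8, 99.6]
tool_rot: [-3.141, -0.001, 3.074]
force: [0.8, -0.2, -0.2]
width: 84.9
```

Emit:
send_rows:
  rows:
    - {"x": 0,"y": 0,"z": 0,"roll": 0,"claw": 0}
    - {"x": 0,"y": 0,"z": 0,"roll": 0,"claw": 0}
    - {"x": 0,"y": 0,"z": 0,"roll": 0,"claw": 0}

```text
clock: 26.77
eef_pos: [557.6, 160.4, 101.0]
tool_rot: [3.14, 0.003, 3.076]
force: [-0.1, 0.1, -0.1]
width: 85.1
```

Emit:
send_rows:
  rows:
    - {"x": -0.1,"y": -0.1,"z": -3,"roll": 0,"claw": 0}
    - {"x": -0.1,"y": -0.1,"z": -6.5,"roll": 0,"claw": 0}
    - {"x": -0.1,"y": -0.1,"z": -6.5,"roll": 0,"claw": 0}
    - {"x": -0.1,"y": -0.1,"z": -6.5,"roll": 0,"claw": 0}
    - {"x": -0.1,"y": -0.1,"z": -6.5,"roll": 0,"claw": 0.5}

```text
clock: 27.18
eef_pos: [556.5, 159.5, 35.9]
tool_rot: [3.141, 0.002, 3.076]
force: [0.1, -0.0, -0.1]
width: 75.4
```

Emit:
send_rows:
  rows:
    - {"x": 0,"y": 0,"z": 0,"roll": 0,"claw": 1}
    - {"x": 0,"y": 0,"z": 0,"roll": 0,"claw": 1}
    - {"x": 0,"y": 0,"z": 0,"roll": 0,"claw": 1}
    - {"x": 0,"y": 0,"z": 0,"roll": 0,"claw": 1}
    - {"x": 0,"y": 0,"z": 0,"roll": 0,"claw": 1}

```text
clock: 27.6
eef_pos: [557.4, 159.7, 37.1]
tool_rot: [3.14, 0.004, 3.076]
force: [-0.1, -0.4, 5.3]
width: 56.2
```

Emit:
send_rows:
  rows:
    - {"x": 0,"y": 0,"z": 1,"roll": 0,"claw": 1}
    - {"x": 0,"y": 0,"z": 3,"roll": 0,"claw": 1}
    - {"x": 0,"y": 0,"z": 6,"roll": 0,"claw": 1}
    - {"x": 0,"y": 0,"z": 9,"roll": 0,"claw": 1}
    - {"x": 0,"y": 0,"z": 11,"roll": 0,"claw": 1}

```text
clock: 28.02
eef_pos: [556.8, 159.5, 148.6]
tool_rot: [3.14, 0.004, 3.076]
force: [0.7, 1.1, -0.4]
width: 56.1
```

Emit:
send_rows:
  rows:
    - {"x": -3.5,"y": -1.4,"z": 0,"roll": 0,"claw": 1}
    - {"x": -7,"y": -2.8,"z": 0,"roll": 0,"claw": 1}
    - {"x": -10.5,"y": -4.2,"z": 0,"roll": 0,"claw": 1}
    - {"x": -12.9,"y": -5.1,"z": 0,"roll": 0,"claw": 1}
    - {"x": -12.9,"y": -5.1,"z": 0,"roll": 0,"claw": 1}

```text
clock: 28.43
eef_pos: [419.8, 105.6, 145.5]
tool_rot: [-3.139, -0.006, 3.075]
force: [-1.0, 0.4, -0.3]
width: 56.1
```

Emit:
send_rows:
  rows:
    - {"x": 0,"y": 0,"z": 0,"roll": 0,"claw": 1}
    - {"x": 0,"y": 0,"z": 0,"roll": 0,"claw": 1}
    - {"x": 0,"y": 0,"z": 0,"roll": 0,"claw": 1}

```text
clock: 28.68
eef_pos: [428.5, 108.9, 145.1]
tool_rot: [3.14, 0.003, 3.076]
force: [0.8, 0.8, -0.8]
width: 56.0
```

```bash
python3 - <<'E'
from tops import *
p=ctrl.read_state()['eef_pos'][2]-37
im,d,c,W=tops('w16',['cup_0'],[(380,620,50,300,40,50),(380,480,60,160,p+40,p+50),(380,480,60,160,p-3,p+10)])
for z in np.arange(p-10,p+50,6):
    q=W[(d>0)&(abs(W[...,0]-428)<40)&(abs(W[...,1]-108)<40)&(W[...,2]>=z)&(W[...,2]<z+6)]
    if len(q)>5: print(round(z),len(q),np.round([q[:,0].min(),q[:,0].max(),q[:,1].min(),q[:,1].max()],1))
cv2.imwrite('pics/w16v.png',cv2.resize(im[60:340,120:400],None,fx=2,fy=2))
E
```

```text
{'clock': np.float64(28.68), 'eef_pos': array([428.53, 108.95, 145.11]), 'tool_rot': array([3.14, 0.  , 3.08]), 'force': array([ 0.83,  0.75, -0.84]), 'width': np.float64(55.99)}
cup_0 [162. 241.] 0.83 [484.1   0.9]
cup_0 [394. 162.] 0.69 [413.3 247.7]
cup_0 [258. 184.] 0.66 [427.6 108.1]
cup_0 [398. 263.] 0.64 [532.1 264.5]
cup_0 [261. 229.] 0.58 [474.8 107.6]
(40, 50) 764 mean [412.3 249.8  44.3] circ [array([413.9, 249.8]), np.float64(30.6)]
(40, 50) 496 mean [414.1 108.4  45.2] circ [array([426.9, 107.8]), np.float64(29.6)]
(40, 50) 361 mean [520.3 268.5  43.9] circ [array([531.6, 264.9]), np.float64(30.3)]
(np.float64(148.1113501572004), np.float64(158.1113501572004)) 3171 mean [426.6 108.5 152.8] circ [array([421.7, 108.8]), np.float64(41.8)]
(np.float64(105.1113501572004), np.float64(118.1113501572004)) 46 mean [408.8 108.9 113.2] circ [array([410.9, 108.5]), np.float64(9.5)]
104 10 [408.9 411.6  99.  117.6]
110 31 [407.5 412.3 100.1 120.3]
116 32 [405.9 409.5 101.  118.4]
122 3678 [405.  450.3  87.1 130. ]
128 847 [414.3 451.7  85.6 131.1]
134 1011 [413.8 452.9  83.6 132.4]
140 1950 [398.6 456.   69.2 147.5]
146 1528 [398.2 456.   68.1 148. ]
152 2051 [398.2 457.8  68.  147.9]
```

View pics/w16v.png

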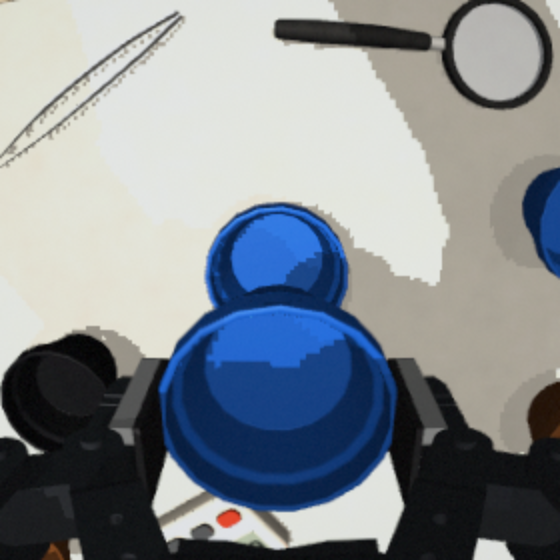

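Held cup (crop 278,400) and cup C below it (277,265) are within about 1 mm of being coaxial. I'll lower it in.

Emit:
send_rows:
  rows:
    - {"x": -0.1,"y": -0.05,"z": -2.5,"roll": 0,"claw": 1}
    - {"x": -0.1,"y": -0.05,"z": -5,"roll": 0,"claw": 1}
    - {"x": -0.1,"y": -0.05,"z": -6.5,"roll": 0,"claw": 1}
    - {"x": -0.1,"y": -0.05,"z": -7.5,"roll": 0,"claw": 1}
    - {"x": -0.1,"y": -0.05,"z": -8.3,"roll": 0,"claw": 1}

```text
clock: 29.2
eef_pos: [425.8, 107.8, 60.1]
tool_rot: [-3.141, -0.002, 3.076]
force: [4.8, 0.8, -1.3]
width: 55.9
```

Emit:
send_rows:
  rows:
    - {"x": 0,"y": 0,"z": -0.2,"roll": 0,"claw": 1}
    - {"x": 0,"y": 0,"z": -0.4,"roll": 0,"claw": 1}
    - {"x": 0,"y": 0,"z": -0.5,"roll": 0,"claw": 1}

```text
clock: 29.45
eef_pos: [426.5, 108.1, 56.1]
tool_rot: [-3.141, 0.001, 3.076]
force: [-0.2, 1.1, 0.6]
width: 56.4
```

Almost seated: 56.1 against an expected 55. A bit more, then release and lift.

Emit:
send_rows:
  rows:
    - {"x": 0,"y": 0,"z": -0.1,"roll": 0,"claw": 1}
    - {"x": 0,"y": 0,"z": -0.2,"roll": 0,"claw": 1}
    - {"x": 0,"y": 0,"z": -0.2,"roll": 0,"claw": 1}

```text
clock: 29.7
eef_pos: [426.7, 108.2, 55.0]
tool_rot: [3.141, 0.001, 3.076]
force: [-1.2, -1.2, 6.2]
width: 56.2
```

Emit:
send_rows:
  rows:
    - {"x": 0,"y": 0,"z": 0,"roll": 0,"claw": 0.2}
    - {"x": 0,"y": 0,"z": 0,"roll": 0,"claw": 0}
    - {"x": 0,"y": 0,"z": 0,"roll": 0,"claw": 0}
    - {"x": 0,"y": 0,"z": 0,"roll": 0,"claw": 0}

```text
clock: 30.03
eef_pos: [425.9, 107.9, 54.4]
tool_rot: [3.142, -0.0, 3.076]
force: [0.6, 1.2, -0.6]
width: 85.4
```

Emit:
send_rows:
  rows:
    - {"x": 0,"y": 0,"z": 3,"roll": 0,"claw": 0}
    - {"x": 0,"y": 0,"z": 7,"roll": 0,"claw": 0}
    - {"x": 0,"y": 2,"z": 10,"roll": 0,"claw": 0}
    - {"x": -0.4,"y": 6,"z": 10,"roll": 0,"claw": 0}
    - {"x": -0.8,"y": 10,"z": 10,"roll": 0,"claw": 0}

```text
clock: 30.45
eef_pos: [419.3, 208.4, 156.7]
tool_rot: [3.139, 0.004, 3.072]
force: [1.0, 0.9, -0.4]
width: 85.2
```

Emit:
send_rows:
  rows:
    - {"x": -0.6,"y": 4.2,"z": 0,"roll": 0,"claw": 0}
    - {"x": -0.6,"y": 4.2,"z": -2,"roll": 0,"claw": 0}
    - {"x": -0.6,"y": 4.2,"z": -2,"roll": 0,"claw": 0}
    - {"x": -0.6,"y": 4.2,"z": -2,"roll": 0,"claw": 0}

```text
clock: 30.78
eef_pos: [410.8, 249.3, 133.9]
tool_rot: [-3.14, -0.002, 3.077]
force: [0.4, -0.6, -0.5]
width: 85.7
```

```bash
python3 - <<'E'
from tops import *
im,d,c,W=tops('w17',[],[(380,480,200,300,40,50),(380,480,60,160,40,50),(380,480,50,160,57,70)])
E
```

```text
{'clock': np.float64(30.78), 'eef_pos': array([410.75, 249.3 , 133.94]), 'tool_rot': array([-3.14, -0.  ,  3.08]), 'force': array([ 0.43, -0.63, -0.54]), 'width': np.float64(85.74)}
(40, 50) 911 mean [414.4 250.8  44.9] circ [array([413.1, 250.7]), np.float64(29.9)]
(40, 50) 513 mean [416.  127.5  44.5] circ [array([426.1, 109.6]), np.float64(29.6)]
(40, 50) 515 mean [435.   94.2  45.2] circ [array([427.2, 106.7]), np.float64(24.2)]
(57, 70) 1014 mean [425.8 108.7  61.9] circ [array([426.2, 107.9]), np.float64(30.2)]
```

Stack of two is seated (rim at about 64 mm). Now grip cup A.

Emit:
send_rows:
  rows:
    - {"x": 0.2,"y": 0.1,"z": -3.5,"roll": 0,"claw": 0}
    - {"x": 0.2,"y": 0.1,"z": -5,"roll": 0,"claw": 0}
    - {"x": 0.2,"y": 0.1,"z": -5,"roll": 0,"claw": 0}
    - {"x": 0.2,"y": 0.1,"z": -5,"roll": 0,"claw": 0}

```text
clock: 31.17
eef_pos: [414.2, 248.8, 84.8]
tool_rot: [-3.14, -0.001, 3.072]
force: [0.2, 0.5, 0.0]
width: 85.4
```

Emit:
send_rows:
  rows:
    - {"x": 0,"y": 0,"z": 0,"roll": 0,"claw": 0}
    - {"x": 0,"y": 0,"z": 0,"roll": 0,"claw": 0}

```text
clock: 31.33
eef_pos: [414.8, 250.4, 85.8]
tool_rot: [3.141, 0.002, 3.075]
force: [0.3, 0.3, -0.0]
width: 85.3
```

Emit:
send_rows:
  rows:
    - {"x": -0.1,"y": 0,"z": -2.5,"roll": 0,"claw": 0}
    - {"x": -0.1,"y": 0,"z": -4.9,"roll": 0,"claw": 0}
    - {"x": -0.1,"y": 0,"z": -4.9,"roll": 0,"claw": 0}
    - {"x": -0.1,"y": 0,"z": -4.9,"roll": 0,"claw": 0}
    - {"x": -0.1,"y": 0,"z": -4.9,"roll": 0,"claw": 0.5}

```text
clock: 31.75
eef_pos: [413.4, 250.8, 36.7]
tool_rot: [3.141, 0.001, 3.076]
force: [0.6, -0.2, -0.1]
width: 75.7
```

Emit:
send_rows:
  rows:
    - {"x": 0,"y": 0,"z": 0,"roll": 0,"claw": 1}
    - {"x": 0,"y": 0,"z": 0,"roll": 0,"claw": 1}
    - {"x": 0,"y": 0,"z": 0,"roll": 0,"claw": 1}
    - {"x": 0,"y": 0,"z": 0,"roll": 0,"claw": 1}
    - {"x": 0,"y": 0,"z": 0,"roll": 0,"claw": 1}

```text
clock: 32.17
eef_pos: [413.6, 251.2, 37.4]
tool_rot: [3.14, 0.002, 3.076]
force: [-0.8, -0.4, 9.9]
width: 56.3
```

Emit:
send_rows:
  rows:
    - {"x": 0,"y": 0,"z": 1,"roll": 0,"claw": 1}
    - {"x": 0,"y": 0,"z": 4,"roll": 0,"claw": 1}
    - {"x": 0,"y": 0,"z": 8,"roll": 0,"claw": 1}
    - {"x": 0,"y": 0,"z": 12,"roll": 0,"claw": 1}
    - {"x": 0,"y": 0,"z": 12,"roll": 0,"claw": 1}

```text
clock: 32.58
eef_pos: [416.4, 252.4, 162.5]
tool_rot: [3.134, 0.009, 3.075]
force: [1.0, 0.1, -0.1]
width: 56.1
```

Emit:
send_rows:
  rows:
    - {"x": 0.4,"y": -4,"z": 0,"roll": 0,"claw": 1}
    - {"x": 0.8,"y": -8,"z": 0,"roll": 0,"claw": 1}
    - {"x": 1.2,"y": -12,"z": 0,"roll": 0,"claw": 1}
    - {"x": 1.3,"y": -14.2,"z": 0,"roll": 0,"claw": 1}
    - {"x": 1.3,"y": -14.2,"z": 0,"roll": 0,"claw": 1}

```text
clock: 33.0
eef_pos: [425.7, 103.2, 156.7]
tool_rot: [-3.14, 0.001, 3.067]
force: [-0.4, 0.2, -1.3]
width: 56.3
```

Emit:
send_rows:
  rows:
    - {"x": 0,"y": 0,"z": 0,"roll": 0,"claw": 1}
    - {"x": 0,"y": 0,"z": 0,"roll": 0,"claw": 1}
    - {"x": 0,"y": 0,"z": 0,"roll": 0,"claw": 1}

```text
clock: 33.25
eef_pos: [425.6, 110.2, 155.7]
tool_rot: [3.141, -0.0, 3.078]
force: [-0.6, 0.4, -0.3]
width: 56.0
```

```bash
python3 - <<'E'
from tops import *
p=ctrl.read_state()['eef_pos'][2]-37
im,d,c,W=tops('w18',['cup_0'],[(380,480,50,160,57,70)])
for z in np.arange(p-10,p+50,6):
    q=W[(d>0)&(abs(W[...,0]-428)<40)&(abs(W[...,1]-108)<40)&(W[...,2]>=z)&(W[...,2]<z+6)]
    if len(q)>5: print(round(z),len(q),np.round([q[:,0].min(),q[:,0].max(),q[:,1].min(),q[:,1].max()],1))
E
```

```text
{'clock': np.float64(33.25), 'eef_pos': array([425.63, 110.22, 155.71]), 'tool_rot': array([ 3.14, -0.  ,  3.08]), 'force': array([-0.6 ,  0.43, -0.29]), 'width': np.float64(56.04)}
cup_0 [259. 230.] 0.97 [477.5 106.5]
cup_0 [258. 187.] 0.95 [430.6 108.3]
cup_0 [393. 260.] 0.8 [530.7 264.5]
cup_0 [164. 242.] 0.61 [486.8   0.5]
(57, 70) 507 mean [410.5 107.5  63.1] circ [array([426. , 107.5]), np.float64(29.4)]
115 7 [406.1 407.8 101.6 118.2]
121 29 [404.4 407.5 101.3 120.4]
127 31 [402.8 406.4 101.  120.7]
133 3747 [402.6 447.4  88.5 131.3]
139 870 [411.2 448.3  86.7 132.7]
145 1008 [409.2 450.5  85.4 134.1]
151 1936 [395.5 453.1  70.4 147.8]
157 1531 [395.1 453.3  68.5 148. ]
163 1929 [395.2 454.6  68.5 147.9]
```

Emit:
send_rows:
  rows:
    - {"x": 0.1,"y": -0.2,"z": -2,"roll": 0,"claw": 1}
    - {"x": 0.1,"y": -0.2,"z": -4,"roll": 0,"claw": 1}
    - {"x": 0.1,"y": -0.2,"z": -5.5,"roll": 0,"claw": 1}
    - {"x": 0.1,"y": -0.2,"z": -6.7,"roll": 0,"claw": 1}
    - {"x": 0.1,"y": -0.2,"z": -7.6,"roll": 0,"claw": 1}

```text
clock: 33.77
eef_pos: [426.2, 107.5, 78.3]
tool_rot: [-3.141, -0.002, 3.078]
force: [0.5, -0.1, -0.9]
width: 55.9
```

Emit:
send_rows:
  rows:
    - {"x": 0,"y": 0,"z": -0.2,"roll": 0,"claw": 1}
    - {"x": 0,"y": 0,"z": -0.4,"roll": 0,"claw": 1}
    - {"x": 0,"y": 0,"z": -0.5,"roll": 0,"claw": 1}

```text
clock: 34.02
eef_pos: [426.9, 107.0, 74.6]
tool_rot: [3.142, 0.0, 3.076]
force: [-0.3, -0.3, -0.3]
width: 56.3
```

Emit:
send_rows:
  rows:
    - {"x": 0,"y": 0.05,"z": -0.1,"roll": 0,"claw": 1}
    - {"x": 0,"y": 0.05,"z": -0.2,"roll": 0,"claw": 1}
    - {"x": 0,"y": 0.05,"z": -0.25,"roll": 0,"claw": 1}

```text
clock: 34.27
eef_pos: [427.2, 107.5, 73.4]
tool_rot: [3.14, 0.001, 3.076]
force: [-3.2, -0.8, 20.9]
width: 56.3
```

Emit:
send_rows:
  rows:
    - {"x": 0,"y": 0,"z": 0,"roll": 0,"claw": 0.2}
    - {"x": 0,"y": 0,"z": 0,"roll": 0,"claw": 0}
    - {"x": 0,"y": 0,"z": 0,"roll": 0,"claw": 0}
    - {"x": 0,"y": 0,"z": 0,"roll": 0,"claw": 0}

```text
clock: 34.6
eef_pos: [426.8, 107.4, 72.1]
tool_rot: [3.142, 0.0, 3.076]
force: [-0.0, -0.0, -0.3]
width: 85.1
```

Emit:
send_rows:
  rows:
    - {"x": 0,"y": 0,"z": 3,"roll": 0,"claw": 0}
    - {"x": 0,"y": 0,"z": 7,"roll": 0,"claw": 0}
    - {"x": 0,"y": 0,"z": 11,"roll": 0,"claw": 0}
    - {"x": 0,"y": -3,"z": 13,"roll": 0,"claw": 0}
    - {"x": 0,"y": -7,"z": 14,"roll": 0,"claw": 0}

```text
clock: 35.02
eef_pos: [428.6, 40.1, 214.7]
tool_rot: [3.139, 0.005, 3.085]
force: [2.1, -1.1, -0.9]
width: 85.2
```

Emit:
send_rows:
  rows:
    - {"x": 0,"y": -3.8,"z": 1,"roll": 0,"claw": 0}
    - {"x": 0,"y": -7.6,"z": 2,"roll": 0,"claw": 0}
    - {"x": 0,"y": -7.6,"z": 2,"roll": 0,"claw": 0}
    - {"x": 0,"y": -7.6,"z": 2,"roll": 0,"claw": 0}
    - {"x": 0,"y": -7.6,"z": 2,"roll": 0,"claw": 0}

```text
clock: 35.43
eef_pos: [426.4, -38.2, 231.8]
tool_rot: [3.141, -0.001, 3.076]
force: [-0.6, -0.7, -0.6]
width: 85.0
```

```bash
python3 - <<'E'
from tops import *
im,d,c,W=tops('w19',['cup_0','old_0','timer','dish_a'],[(380,480,50,160,75,88),(380,480,50,160,57,70),(380,480,50,160,40,50),(410,560,-260,-200,66,75)])
cv2.imwrite('pics/w19v.png',cv2.resize(im,(768,576)))
E
```

```text
{'clock': np.float64(35.43), 'eef_pos': array([426.38, -38.2 , 231.77]), 'tool_rot': array([ 3.14, -0.  ,  3.08]), 'force': array([-0.6 , -0.65, -0.56]), 'width': np.float64(85.04)}
cup_0 [380. 167.] 0.89 [435.3 121.5]
cup_0 [293. 211.] 0.89 [487.5   1.9]
cup_0 [456. 226.] 0.86 [533.5 266.2]
cup_0 [256. 272.] 0.76 [576.8 -51.9]
cup_0 [371. 164.] 0.7 [430.7 108.4]
cup_0 [374. 164.] 0.53 [430.4 112.6]
old_0 [123. 203.] 0.75 [ 460.5 -226.5]
old_0 [121. 186.] 0.71 [ 436.  -224.6]
old_0 [337. 279.] 0.65 [596.7  64.6]
timer [336. 278.] 0.75 [598.8  64.2]
dish_a [ 58. 243.] 0.76 [ 523.1 -372.9]
dish_a [126. 240.] 0.75 [ 519.2 -239. ]
dish_a [119. 178.] 0.72 [ 425.5 -228.1]
dish_a [ 54. 242.] 0.67 [ 521.  -382.8]
dish_a [117. 178.] 0.38 [ 426.1 -232.1]
(75, 88) 585 mean [426.4 106.4  80. ] circ [array([426.5, 106.8]), np.float64(30.3)]
(57, 70) 240 mean [414.8  87.5  61.7] circ [array([423.7, 102.8]), np.float64(28.8)]
(57, 70) 431 mean [434.4 119.5  64. ] circ [array([427.5, 108.1]), np.float64(24.7)]
(40, 50) 174 mean [416.7  86.8  44.4] circ [array([424.5, 100.9]), np.float64(28.3)]
(66, 75) 234 mean [ 437.1 -223.5   69.8] circ [array([ 438.1, -224.9]), np.float64(11.5)]
(66, 75) 219 mean [ 463.8 -222.3   70. ] circ [array([ 464.4, -223.3]), np.float64(11.0)]
(66, 75) 208 mean [ 489.7 -226.7   70.1] circ [array([ 490.7, -227.6]), np.float64(11.2)]
(66, 75) 190 mean [ 515.6 -231.4   69.8] circ [array([ 516.5, -232.4]), np.float64(11.0)]
(66, 75) 109 mean [ 545.1 -233.    70.5] circ [array([ 548.7, -233.4]), np.float64(10.7)]
```

View pics/w19v.png

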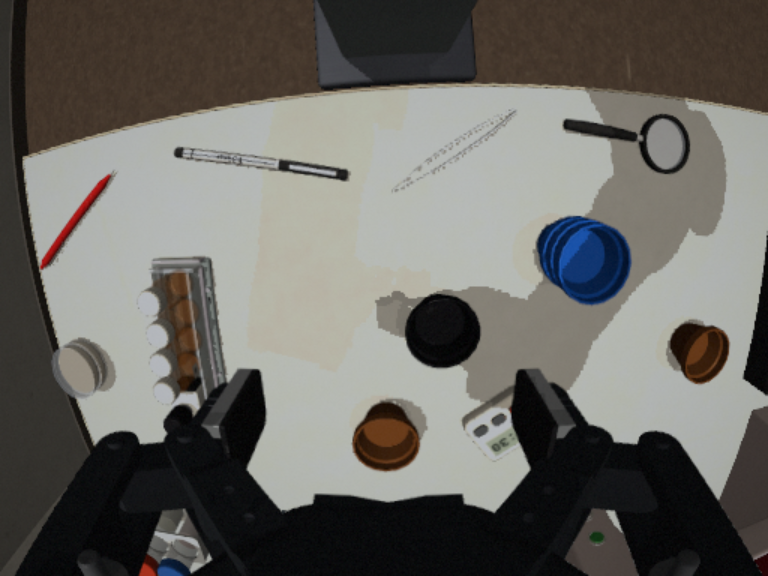

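The stack of three blue cups at (585,258) is upright. All four vials stand in a closed row with the follower behind them (150–200, 270–420), and the timer and dishes are where they were. I'll check the rim height once, then hand in.

```bash
python3 - <<'E'
from h import *
W=np.load('w19W.npy');q=W[(abs(W[...,0]-426)<33)&(abs(W[...,1]-107)<33)&(W[...,2]<100)]
t=np.percentile(q[:,2],99.5);print('stack top',t,'expected 82')
if t<86: print(ctrl.finish_job())
E
```

```text
stack top 82.78095967125378 expected 82
the job is handed in; nothing more can be done
None
```

The job is handed in, at about 35 s of robot time and with no verdict reported. My last checks showed every requirement met.

- **Old vials:** I used the follower to bring both to the front stop, then pulled it back. In the last check they stood upright at about 15 and 41 mm behind the stop.
- **New vials:** only two were delivered; one blue cup came empty. Both stand upright behind the old ones. The first came out of its cup leaning about 0.1 rad in the grip, but it settled upright when released. The second was held straight by its cap.
- **Closed row:** I slid the follower forward until the force rose to about 5 N against the stop. The measured vial spacing was 26–27 mm against 27.5 nominal. The shortfall is a slight zigzag in the channel plus camera scale, with no gaps showing. The follower's face is right behind the last vial.
- **Cups:** all three blue cups are nested in one upright stack. Its top measured 82.8 mm against 82 expected, with axes within about 1–2 mm when they were set down.
- **Left alone:** the timer, the dishes and the black and brown look-alike cups were not touched, and the gripper was clear of everything at hand-in.

Estimates of the front stop's x-position from the images varied by about 4 mm, so I relied on the rise in contact force to judge the row closed.

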